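# Pack two film cores in their tins and pile them on the film can

## Robot

A 7-joint arm with a two-finger parallel gripper is mounted at the origin on the work surface. World frame = base frame: x ahead of the robot, y to its left, z up, the work surface at z = 0. Lengths are in mm, angles in rad, forces in N, time in s.
With the tool pointing down it reaches from about 400 to 875 mm from the base axis. Payload 4.4 kg.
Tool frame: the origin (TCP) lies midway between the tips of the shut fingers; the grasp point (between the pads) lies ctrl.grip_depth behind it (ctrl.grip_depth is the distance from the TCP to the grasp point, in mm); z points along the fingers, y is the line along which they close (so a half turn about z gives the same grasp; the last joint's range is limited). The gripper opens to 85 mm and grips with 20 to 120 N. Pads are 22 mm wide; open, the fingers measure 114 mm over their backs; the gripper's body (76 mm by 85 mm) begins 54 mm behind the grasp point. The pads swing forward as they close: fully open they stand 13 mm farther back than shut.
Start: joints at [-1.301, 0.628, 0.038, 1.517, -0.027, 0.996, -0.02], TCP at [214.167, 613.719, 201.013] pointing down, gripper open.
Joint ranges: [-3.06, 3.06], [-0.37, 2.12], [-1.25, 1.32], [0.18, 2.47], [-1.1, 4.24], [0.23, 1.98], [-2.94, 2.94]. Speed limits (rad/s): [2.57, 2.57, 3.14, 3.14, 3.14, 3.14, 3.14].

## Interface

Orientations are given as [roll, pitch, yaw] about the fixed x, y, z axes, in that order (R = Rz(yaw) Ry(pitch) Rx(roll)).
In Python, from cell import ctrl gives the robot as it stands.
- The arm moves only by the tool carry_out, never from a script. Its argument "deltas" is one flat list of numbers, 7 for each row, row after row: the turn, a rotation vector about the tool's x, y, z in degrees, then the shift along the tool's x, y, z in m, then the closure, from -1 (fully open) to 1 (shut). In form: [wx, wy, wz, dx, dy, dz, claw, wx, wy, wz, dx, dy, dz, claw, ...]. A call has 1 to 12 rows; each row shifts and turns the commanded pose from where the row before left it, along the tool's axes as they then stand; what a row does not reach is not made up. A row lasts 1/8 s, in which the tool goes at most 62.5 mm and 10.7 degrees, less where a joint would pass 70% of its speed; a pose out of reach is approached as far as the arm can. A call with a gripper value outside its range is refused whole. The fingers move at their own pace and stop on an object; the grip force is fixed at half the most. Time passes only in rows, so rows that do not move let the fingers close. It gives the time, the measured TCP pose, the force, the opening and the grip force at its end, in the units of the state.
- ctrl.read_state(): the state, without advancing time (a new reading comes with each control period).
- ctrl.get_image(name): name is "scene" or "top" or "wrist"; returns the picture (400x640x3 uint8, red, green, blue); there is no depth.
- ctrl.calibration(name): a dict with "mtx" (3x3 intrinsics, pixels), "distortion" ([k1, k2, p1, p2, k3] as OpenCV has them; the pictures are not rectified), "R" (3x3) and "t" (3): a world point X has camera coordinates R X + t. Camera axes: x right, y down, z forward; pixel columns grow to the right and rows downward; lengths in mm; the calibration is good to about 2 mm. A picture is of the moment at which its call begins: read the wrist's pose just before it. calibration takes no time and is no camera call; for the wrist camera it gives the pose at the moment of the call.
- ctrl.finish_job(): hands the job in; it is judged then, once.
The state is a dict: "clock": time; "qpos": joint angles; "qd": joint speeds; "tau": joint torques, N m; "eef_pos": TCP position; "tool_rot": TCP orientation; "force": force on the tool from outside, world axes, zero at the start; "torque": the same for the moment, N m; "width": finger opening in mm; "gripper_force": force on a finger pad.
Only numpy, scipy, OpenCV 4.12 (cv2) and the standard library are available. Lean on these libraries where they do the work, as an engineer would, in place of code of your own. Each camera call takes 0.05 s, during which the arm holds its last target. There are 200 camera calls.

## Task

Pack the two plastic film cores in their round aluminium tins and pile the tins on the thick film can. Put the tall core into the deep tin base that already stands on the can and close it with the deep lid; then set the shallow tin base centrally on that lid, put the flat core into it and close it with the shallow lid. Both lids must be fully down and everything upright, with the pile still standing around the middle of the can; leave the loupe and the roll of tape standing where they are.

Things in the scene. Friction and masses are not known exactly. Their poses are not given: they have to be found in the camera images.
- film_can: Thick, closed, round film can, straw-coloured lacquered metal, 184 mm diameter, 42 mm high, lying flat and fixed on the desk (a grey one of the same diameter, only 24 mm high and with a red label, is not meant). Origin: centre of its underside; z up; its flat top is 42 mm above the origin.
- deep_base: Open base of the deep aluminium tin, loose, standing on the film can near its middle. Foot flange 70 mm diameter, 3 mm thick; wall 61 mm outside, 57 mm inside diameter, rising to 26 mm above the underside. Origin: centre of its underside; z up (open side); inner floor at 3 mm. The tall core stands in it with 3.5 mm play all round, its top 12 mm above the wall. The deep lid rests on the flange.
- deep_lid: Deep slip-on aluminium lid, open side down on the desk, 70 mm diameter, 38 mm high, flat top with one narrow groove near the edge; inside 66 mm diameter, 36 mm deep. Origin: centre of its lower rim; z up. Fully down on the deep base its rim is 3 mm, and its top 41 mm, above the base's origin (2.5 mm play all round). Grip it by its skirt from above.
- tall_core: Ivory plastic film core, a thick ring lying flat: 50 mm diameter, 35 mm high, 25 mm bore. Origin: centre of its underside; z up; any yaw is good.
- shallow_base: Open base of the shallow aluminium tin on the desk, open side up. Foot flange 66 mm diameter, 3 mm thick; wall 58 mm outside, 55 mm inside diameter, rising to 11 mm above the underside. Origin: centre of its underside; z up; inner floor at 3 mm. Grip the outside of the wall from above, fingertips just over the flange. The flat core stands in it with 2.5 mm play, its top 8 mm above the wall.
- shallow_lid: Shallow slip-on aluminium lid, right way up (open side down) on the desk, 66 mm diameter, 19 mm high, with a shallow round dimple of 40 mm in its top; inside 62.4 mm diameter and 17 mm deep. Origin: centre of its lower rim; z up; top at 19 mm. Fully down on the shallow base its rim is 3 mm, and its top 22 mm, above the base's origin (2.2 mm play all round).
- flat_core: Ivory plastic film core, a ring lying flat: 50 mm diameter, only 16 mm high, 25 mm bore. Origin: centre of its underside; z up; any yaw is good.
- loupe: Bystander: black magnifier standing on the desk, 40 mm diameter, 42 mm high. Origin: centre of its underside. Leave it alone.
- tape_roll: Bystander: roll of yellowish tape lying flat, 68 mm diameter, 19 mm high. Origin: centre of its underside. Leave it alone.
There are look-alikes about, which are no part of the job. Leave any purple or red look-alike of the deep_lid alone.

How it is judged (in metres and radians):
At the end, for the whole second after the job is handed in: Deep base on the film can (axes within 45 mm), tall core inside, deep lid down on it; shallow base on that lid within 12 mm of its middle, flat core inside, shallow lid down. Lids within 3 mm of home; all upright within 0.08 rad and at rest; loupe and tape within 30 mm of their start (horizontal distance between deep_base and film_can below 0.045 m and z of deep_base in the frame of film_can between 0.039 and 0.045 m and angle between each of deep_base, tall_core, deep_lid, shallow_base, flat_core, shallow_lid's own z axis and vertical below 0.08 rad and horizontal distance between tall_core and deep_base below 0.006 m and z of tall_core in the frame of deep_base below 0.0055 m and horizontal distance between deep_lid and deep_base below 0.005 m and z of deep_lid in the frame of deep_base below 0.006 m and horizontal distance between shallow_base and deep_lid below 0.012 m and z of shallow_base in the frame of deep_lid between 0.035 and 0.041 m and horizontal distance between flat_core and shallow_base below 0.006 m and z of flat_core in the frame of shallow_base below 0.0055 m and horizontal distance between shallow_lid and shallow_base below 0.005 m and z of shallow_lid in the frame of shallow_base below 0.006 m and linear speed of each of shallow_lid, deep_lid below 0.02 m/s and distance of each of loupe, tape_roll from where it was at the start of the episode below 0.03 m); the robot touches nothing.
It fails at once if the loupe is moved by 30 mm or more, or knocked over (distance of loupe from where it was at the start of the episode above 0.03 m or angle between loupe's own z axis and vertical above 0.5 rad).
It fails at once if the tape roll is moved by 30 mm or more (distance of tape_roll from where it was at the start of the episode above 0.03 m).
It also fails if it takes over 141 s, if anything falls off the work surface, if the arm or the gripper's body presses on something with over 40 N, if the wrist force passes 120 N, or if a joint passes its speed limit or range.

## Working session

There is one attempt and no reset: what is moved stays moved. The work goes in short steps, Python scripts to look and compute and a tool call to move; the robot and the scene stay as the last step left them, time stands still between calls to the robot, and variables do not carry over. Pictures are saved under pics/ and viewed, at most 14 in all, crops included, and the job is handed in when it is done.

Besides the shell and the picture viewer there is one more tool, called after "Emit:" as a command line: name --argument value ..., lists and objects as JSON in quotes. carry_out: Moves the arm, as the interface text tells. Its arguments: {"type":"object","properties":{"deltas":{"type":"array"}},"required":["deltas"]}

```bash
ls; mkdir -p pics
python3 - <<'E'
from cell import ctrl
import cv2
for n in("top","scene"):
    cv2.imwrite(f"pics/{n}0.png",ctrl.get_image(n)[:,:,::-1])
    c=ctrl.calibration(n);print(n,c)
s=ctrl.read_state();print({k:s[k] for k in("clock","eef_pos","tool_rot","width","force")},ctrl.grip_depth)
E
```

```text
pics
top {'mtx': array([[453.66189706,   0.        , 319.25161996],
       [  0.        , 453.66189706, 207.08743416],
       [  0.        ,   0.        ,   1.        ]]), 'distortion': array([0.02562337, 0.        , 0.        , 0.        , 0.        ]), 'R': array([[-0.00430533, -0.99985224, -0.01664232],
       [-0.9924217 ,  0.00631592, -0.12271629],
       [ 0.12280326,  0.01598786, -0.99230225]]), 't': array([  18.50187814,  615.78696263, 1066.97415289])}
scene {'mtx': array([[520.27621323,   0.        , 311.52646933],
       [  0.        , 520.27621323, 197.85977401],
       [  0.        ,   0.        ,   1.        ]]), 'distortion': array([0.02044887, 0.        , 0.        , 0.        , 0.        ]), 'R': array([[ 0.71674382,  0.69730673,  0.00645195],
       [ 0.55197888, -0.56166238, -0.61632353],
       [-0.42614272,  0.44530742, -0.78746662]]), 't': array([-447.75248186, -304.99023649, 1771.17825944])}
{'clock': 0.1, 'eef_pos': array([213.96640825, 613.13692209, 200.18842316]), 'tool_rot': array([-3.13988917e+00,  3.64320889e-05,  2.80576342e+00]), 'width': 85.58931066177334, 'force': array([0.51388995, 0.23490159, 0.04041461])} 18.700000000000003
```

View pics/top0.png

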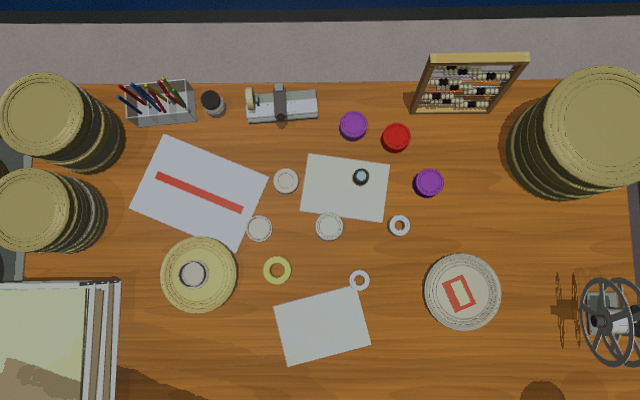

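View pics/scene0.png

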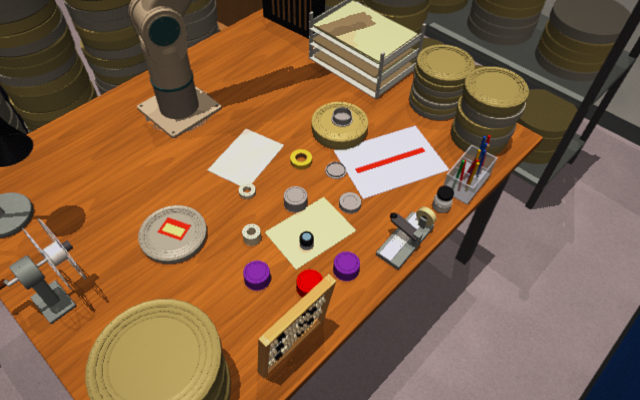

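Candidates from the top picture:
- Aluminium discs: (329,227) looks like the tall, deep lid. (286,181) and (259,229) are the shallow lid and base, in an order still to check.
- Cores: (399,226) is tall and (360,281) is flat.
- Can: (199,274) is straw-coloured with the deep base at (193,274). The grey can at (462,291) is not meant.
- To leave alone: purple (353,125) and (428,183), red (396,137), tape (277,270), loupe (361,177).

I'll check these in one close crop.

Run:
```python
import cv2,numpy as np
t=cv2.imread("pics/top0.png");s=cv2.imread("pics/scene0.png")
a=cv2.resize(t[155:315,150:420],None,fx=2.96,fy=2.96,interpolation=cv2.INTER_CUBIC)[:,:800]
cv2.imwrite("pics/c1.png",a)
b=cv2.resize(s[90:260,220:390],(600,600),interpolation=cv2.INTER_CUBIC)
cv2.imwrite("pics/c2.png",b)
```

```text
(no output)
```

View pics/c1.png

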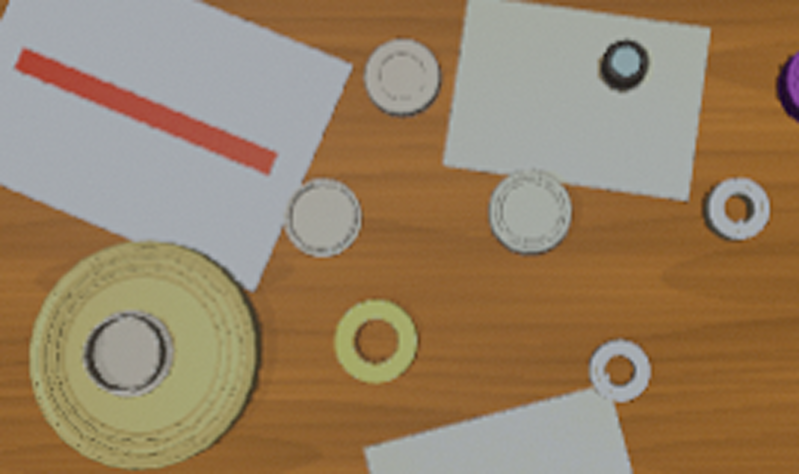

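View pics/c2.png

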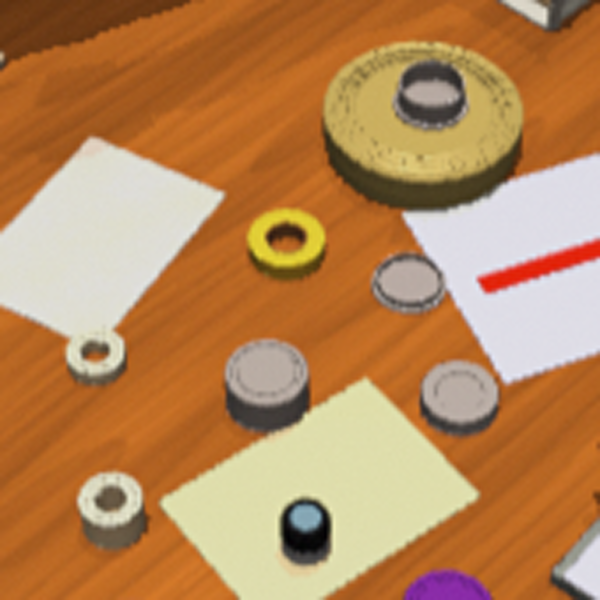

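The crops confirm the choice:
- Deep lid: c1 (531,211), tall in the scene view.
- Shallow lid: c1 (402,76), dimpled.
- Shallow base: c1 (324,217), rimmed.
- Tall core: c1 (737,208).
- Flat core: c1 (620,370).
- Deep base on the straw can: c1 (127,352).

```bash
cat > h.py <<'E'
from cell import ctrl
import cv2,numpy as np
from scipy.spatial.transform import Rotation as Ro
def ray(c,px,z):
    p=cv2.undistortPoints(np.array([[px]],float),c["mtx"],c["distortion"])[0,0]
    R=np.array(c["R"]);o=-R.T@c["t"];d=R.T@[p[0],p[1],1]
    return (o+d*(z-o[2])/d[2])[:2]
def proj(c,X):
    return cv2.projectPoints(np.array(X,float).reshape(-1,3),cv2.Rodrigues(np.array(c["R"]))[0],np.array(c["t"]),c["mtx"],c["distortion"])[0][:,0]
def st():
    s=ctrl.read_state()
    return s
def togo(x,y,z,yaw=None):
    """tool-frame move to TCP x,y,z mm tool down; the yaw of tool y axis line (deg)"""
    s=st();R=Ro.from_euler("xyz",s["tool_rot"])
    print("clock",round(s["clock"],2),"tcp",np.round(s["eef_pos"],1),"rpy deg",np.round(np.degrees(s["tool_rot"]),2),"w",round(s["width"],1))
    yw=s["tool_rot"][2] if yaw is None else np.radians(yaw)
    T=Ro.from_euler("xyz",[np.pi,0,yw])
    print(" turn deg",np.round((R.inv()*T).as_rotvec(degrees=True),2)," shift(new tool axes) m",np.round(T.inv().apply(np.array([x,y,z])-s["eef_pos"])/1000,4))
E
python3 - <<'E'
from h import *
c=ctrl.calibration("top")
for n,u,v,z in[("slid",402,76,19),("sbase",324,217,7),("dlid",531,211,38),("tall",737,208,35),("flat",620,370,16),("tape",376,341,19),("loupe",625,65,42),("dbase rim",127,352,68),("can",143,354,42)]:
    print(n,np.round(ray(c,((u+.5)/2.96-.5+150,(v+.5)/2.96-.5+155),z),1))
w=ctrl.calibration("wrist");s=st();R=Ro.from_euler("xyz",s["tool_rot"]).as_matrix()
Rw=np.array(w["R"]);print("cam in tool",R.T@(-Rw.T@w["t"]-s["eef_pos"]),"axis",R.T@Rw.T@[0,0,1],w["mtx"][0],R)
E
```

```text
slid [686.1  99.6]
sbase [568.2 166. ]
dlid [569.7  -8.3]
tall [ 571.5 -176.9]
flat [440.2 -80.6]
tape [464.6 120. ]
loupe [689.7 -86.7]
dbase rim [457.8 310.9]
can [455.6 305.5]
cam in tool [ 7.06996448e+01  1.68373432e-01 -1.73178372e+02] axis [-0.27793173  0.00108083  0.96060022] [284.32964337   0.         319.38276935] [[-9.44137359e-01  3.29551770e-01 -5.26988483e-04]
 [ 3.29552189e-01  9.44135970e-01 -1.62032470e-03]
 [-3.64320889e-05 -1.70347929e-03 -9.99998548e-01]]
```

Emit:
carry_out --deltas '[0,0,10.1,0,0,0,-1,0,0,10.1,0,0,0,-1,0,0,10.1,0,0,0,-1,0,0,10.1,0,0,0,-1,0,0,10.1,0,0,0,-1,0,0,10.1,0,0,0,-1,0,0,10.2,0,0,0,-1,0,0,0,-0.03,0.024,0,-1,0,0,0,-0.045,0.036,0,-1,0,0,0,-0.045,0.036,0,-1,0,0,0,-0.045,0.036,0,-1,0,0,0,-0.045,0.036,0,-1]'

```text
clock: 1.6
eef_pos: [382.8, 402.0, 200.8]
tool_rot: [-3.141, 0.0, 1.57]
force: [0.2, 0.5, -0.3]
width: 85.4
gripper_force: 0.0
```

Emit:
carry_out --deltas '[0,0,0,-0.045,0.036,0,-1,0,0,0,-0.03,0.026,0,-1,0,0,0,-0.017,0.014,0,-1,0,0,0,0,0,0,-1]'

```text
clock: 2.1
eef_pos: [458.9, 309.7, 200.9]
tool_rot: [3.142, 0.001, 1.566]
force: [-0.6, 0.4, 0.4]
width: 85.2
gripper_force: 0.0
```

```bash
cat >> h.py <<'E'
def snap(n,name="wrist"):
    c=ctrl.calibration(name);im=ctrl.get_image(name);cv2.imwrite(f"pics/{n}.png",im[:,:,::-1]);return c,im
def fit(c,im,x0,y0,circ,r=8):
    """centre of circles [(radius,z)] that best follow edges (signed-less radial gradient)"""
    g=cv2.GaussianBlur(cv2.cvtColor(im,cv2.COLOR_RGB2GRAY).astype(np.float32),(0,0),1.0)
    m=np.hypot(cv2.Sobel(g,-1,1,0),cv2.Sobel(g,-1,0,1));m=np.minimum(m,np.percentile(m,97))
    a=np.linspace(0,2*np.pi,180,endpoint=False)
    def sc(x,y):
        t=0
        for R,z in circ:
            p=proj(c,np.c_[x+R*np.cos(a),y+R*np.sin(a),0*a+z]).astype(np.float32)
            t+=cv2.remap(m,p[None,:,0],p[None,:,1],cv2.INTER_LINEAR).mean()
        return t/len(circ)
    b=(x0,y0)
    for rr,s in((r,1.),(1,.25)):
        b=max(((sc(b[0]+i,b[1]+j),b[0]+i,b[1]+j) for i in np.arange(-rr,rr+.01,s) for j in np.arange(-rr,rr+.01,s)))
        q,b=b[0],b[1:]
    return np.round(b,2),round(float(q),1),round(float(np.median(m)),1)
OBJ=dict(slid=(686,99.6,[(33,19)]),sbase=(568,166,[(33,2),(29,11),(27.5,11)]),dlid=(569.7,-8.3,[(35,38)]),tall=(571.5,-177,[(25,35),(12.5,35)]),flat=(440,-80.6,[(25,16),(12.5,16)]),dbase=(457.8,310.9,[(35,44),(30.5,68),(28.5,68)]),can=(455.6,305.5,[(92,42)]))
E
python3 - <<'E'
from h import *
s=st();print(s["clock"],s["eef_pos"],s["tool_rot"],s["force"])
c,im=snap("w1")
for k in("dbase","can"):print(k,fit(c,im,*OBJ[k]))
c=ctrl.calibration("top");im=cv2.imread("pics/top0.png")[:,:,::-1].copy()
for k in OBJ:print(k,fit(c,im,*OBJ[k]))
E
```

```text
2.1 [458.91884545 309.65082974 200.85181759] [3.14154487e+00 8.75654603e-04 1.56613317e+00] [-0.63280225  0.39126958  0.35729605]
dbase (array([455.8, 316.4]), 65.1, 7.1)
can (array([455.35, 306.  ]), 80.4, 7.1)
slid (array([687.  , 100.85]), 114.6, 7.5)
sbase (array([570.25, 169.  ]), 70.5, 7.5)
dlid (array([571.7 ,  -7.55]), 104.0, 7.5)
tall (array([ 571.75, -178.25]), 153.9, 7.5)
flat (array([440. , -80.6]), 145.3, 7.5)
dbase (array([456.8, 316.4]), 113.4, 7.5)
can (array([457.35, 306.25]), 108.4, 7.5)
```

View pics/w1.png

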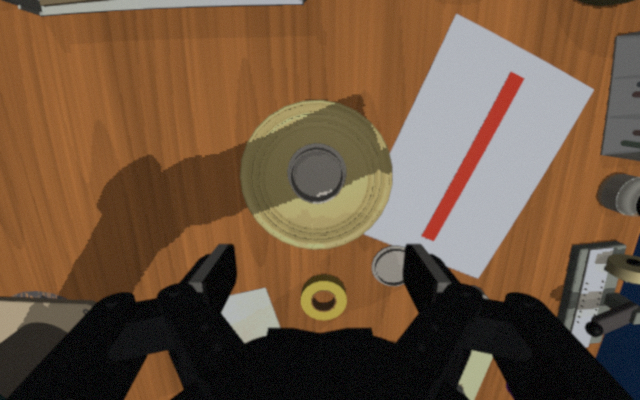

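The wrist view shows the can at (316,174), partly shadowed, with the deep base on it. The fits from both cameras agree on about (456,316). On to the tall core.

Emit:
carry_out --deltas '[0,0,0.2,-0.03,0.008,0,-1,0,0,0,-0.055,0.013,0,-1,0,0,0,-0.055,0.013,0,-1,0,0,0,-0.055,0.013,0,-1,0,0,0,-0.055,0.013,0,-1,0,0,0,-0.055,0.013,0,-1,0,0,0,-0.055,0.013,0,-1,0,0,0,-0.055,0.013,0.02,-1,0,0,0,-0.045,0.01,0.02,-1,0,0,0,-0.028,0.004,0.01,-1,0,0,0,0,0,0,-1,0,0,0,0,0,0,-1]'

```text
clock: 3.65
eef_pos: [569.5, -174.1, 150.9]
tool_rot: [-3.141, -0.002, 1.569]
force: [0.2, 0.2, 0.0]
width: 85.4
gripper_force: 0.0
```

Run:
```python
from h import *
c,im=snap("w2");r=fit(c,im,*OBJ["tall"]);print(r,"dl",fit(c,im,*OBJ["dlid"]));togo(r[0][0],r[0][1],22,90)
```

```text
(array([ 570.75, -179.75]), 141.6, 7.8) dl (array([570.2 ,  -6.55]), 68.3, 7.8)
clock 3.7 tcp [ 569.6 -174.   151.1] rpy deg [ 1.7999e+02 -1.0000e-01  8.9950e+01] w 85.3
 turn deg [ 0.01 -0.1  -0.05]  shift(new tool axes) m [-0.0058  0.0012  0.1291]
```

Emit:
carry_out --deltas '[0,-0.1,0,-0.005,0.0012,0.03,-1,0,0,0,0,0,0.05,-1,0,0,0,0,0,0.035,-1,0,0,0,0,0,0.014,-1,0,0,0,0,0,0,1,0,0,0,0,0,0,1,0,0,0,0,0,0,1,0,0,0,0,0,0,1,0,0,0,0,0,0,1,0,0,0,0,0,0,1]'

```text
clock: 4.95
eef_pos: [570.2, -182.1, 22.1]
tool_rot: [3.142, 0.002, 1.567]
force: [-0.3, 0.0, -0.1]
width: -0.4
gripper_force: 0.0
```

Run:
```python
from h import *
s=st();print(s["eef_pos"],s["width"]);snap("w3");c,im=snap("t3","scene");
a=cv2.imread("pics/w3.png");b=cv2.resize(im[200:270,210:290,::-1],(457,400))
cv2.imwrite("pics/c3.png",np.hstack([a[:,150:490],b]))
```

```text
[ 570.18695434 -182.11973733   22.09529325] -0.4391969897740444
```

View pics/c3.png

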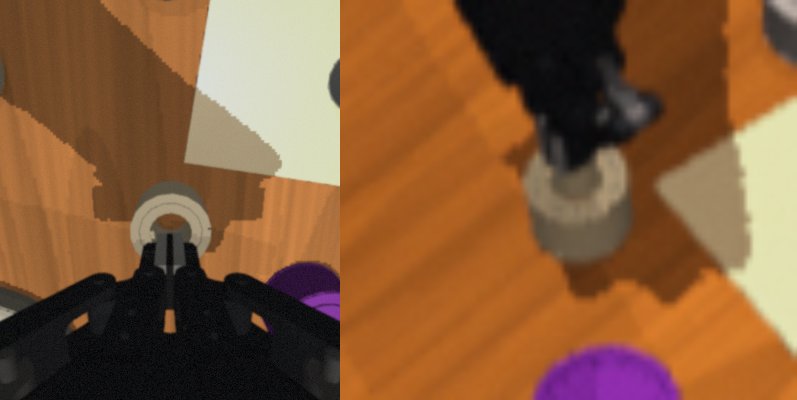

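The fingers are shut at the near side of the ring, at crop pixel (165,240), and the core is not held. I'll check the geometry numerically.

Run:
```python
from h import *
s=st();w=ctrl.calibration("wrist");sc=ctrl.calibration("scene")
im=cv2.imread("pics/w3.png")[:,:,::-1].copy();im2=cv2.imread("pics/t3.png")[:,:,::-1].copy()
print("core w",fit(w,im,*OBJ["tall"]),"scene",fit(sc,im2,*OBJ["tall"]),"scene0",fit(sc,cv2.imread("pics/scene0.png")[:,:,::-1].copy(),*OBJ["tall"]))
T=s["eef_pos"]
for z in(0,13,30):
    p=T+[0,0,z];q=proj(sc,p)[0];print(z,"wrist",proj(w,p)[0]-[150,0],"scene crop",(q-[210,200])*5.71)
R=Ro.from_euler("xyz",s["tool_rot"]).as_matrix();Rw=np.array(w["R"]);print(R.T@(-Rw.T@w["t"]-T))
```

```text
core w (array([ 570.75, -179.75]), 104.3, 6.3) scene (array([ 570. , -181.5]), 117.0, 10.1) scene0 (array([ 570.  , -181.75]), 196.9, 9.5)
0 wrist [169.24203082 227.87832937] scene crop [234.8312553  192.37867359]
13 wrist [169.21221846 236.01970704] scene crop [232.52334299 177.07878062]
30 wrist [169.16616255 248.59813511] scene crop [229.4540735  156.73588014]
[  71.00882535    0.2738831  -173.17489605]
```

Emit:
carry_out --deltas '[0,0,0,0,0,-0.025,1,0,0,0,0,0,-0.03,1,0,0,0,0.002,0,0,-1,0,0,0,0,0,0,-1,0,0,0,0,0,0,-1,0,0,0,0,0,0,-1]'

```text
clock: 5.8
eef_pos: [569.6, -179.9, 76.2]
tool_rot: [-3.14, 0.001, 1.566]
force: [-0.3, 0.8, 0.3]
width: 72.5
gripper_force: 0.0
```

Emit:
carry_out --deltas '[0,0,0,0,0,0.03,-1,0,0,0,0,0,0.033,-1,0,0,0,0,0,0,-1,0,0,0,0,0,0,-1,0,0,0,0,0,0,1,0,0,0,0,0,0,1]'

```text
clock: 6.55
eef_pos: [570.9, -180.3, 15.1]
tool_rot: [3.14, 0.002, 1.567]
force: [0.3, 0.1, -0.9]
width: 51.6
gripper_force: 0.0
```

Emit:
carry_out --deltas '[0,0,0,0,0,0,1,0,0,0,0,0,0,1]'

```text
clock: 6.8
eef_pos: [570.3, -180.1, 14.2]
tool_rot: [3.141, 0.002, 1.567]
force: [-0.8, 0.3, -0.6]
width: 12.4
gripper_force: 0.0
```

Run:
```python
from h import *
s=st();print(s["clock"],s["eef_pos"],s["width"],s["force"],s["gripper_force"]);w,im=snap("w4");c,im2=snap("t4","scene");t,i3=snap("u4","top")
print(fit(w,im,*OBJ["tall"]),fit(c,im2,*OBJ["tall"]))
a=cv2.resize(im[130:400,190:450,::-1],None,fx=1.5,fy=1.5);b=cv2.resize(im2[200:270,210:290,::-1],(a.shape[0],a.shape[0]))
cv2.imwrite("pics/c4.png",np.hstack([a,b])[:, :800])
for z in(0,13,30):print(proj(w,s["eef_pos"]+[0,0,z])[0],(proj(c,s["eef_pos"]+[0,0,z])[0]))
```

```text
6.8 [ 570.30045039 -180.07810129   14.23154198] 12.40031778945729 [-0.77122569  0.32982806 -0.56459432] 0.0
(array([ 571.  , -179.75]), 91.7, 6.1) (array([ 569.25, -180.75]), 110.4, 10.1)
[319.23524189 227.90363   ] [251.94615125 234.87325377]
[319.21337128 236.04795101] [251.54983228 232.21521986]
[319.17959118 248.63079995] [251.02281602 228.68136144]
```

View pics/c4.png

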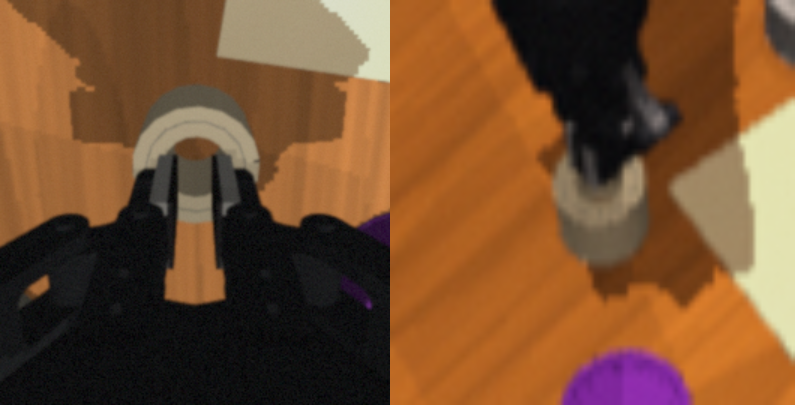

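The ring's bore is too narrow for both fingers, so they must have closed just above it. The real tips therefore sit about 20 mm behind the reported TCP. I'll grip lower.

Emit:
carry_out --deltas '[0,0,0,0,0,-0.03,-1,0,0,0,0,0,0,-1,0,0,0,0,0,0,-1,0,0,0,0,0,0,-1,0,0,0,0,0,0,-1,0,0,0,0,0,0.024,-1,0,0,0,0,0,0.018,-1,0,0,0,0,0,0,-1,0,0,0,0,0,0,1,0,0,0,0,0,0,1,0,0,0,0,0,0,1,0,0,0,0,0,0,1]'

```text
clock: 8.45
eef_pos: [571.5, -180.8, 5.0]
tool_rot: [3.139, 0.002, 1.566]
force: [-10.1, 2.6, 21.6]
width: 12.2
gripper_force: 10.1
```

Emit:
carry_out --deltas '[0,0,0,0,0,-0.03,1,0,0,0,0,0,-0.045,1,0,0,0,0.045,0,0,1,0,0,0,0.045,0,0,1,0,0,0,0,0,0,1]'

```text
clock: 9.07
eef_pos: [571.0, -84.3, 77.2]
tool_rot: [3.141, -0.002, 1.574]
force: [-0.1, 0.3, 0.2]
width: -0.1
gripper_force: 0.0
```

Run:
```python
from h import *
s=st();print(s["clock"],s["eef_pos"],s["width"],s["force"],s["gripper_force"]);w,im=snap("w5");c,im2=snap("t5","scene")
print("core",fit(w,im,*OBJ["tall"]),fit(c,im2,*OBJ["tall"]))
for z in(-20,0,20,40):print(z,proj(w,s["eef_pos"]+[0,0,z])[0],(proj(c,s["eef_pos"]+[0,0,z])[0]))
q=proj(c,s["eef_pos"])[0].astype(int);print(q)
a=cv2.resize(im[130:400,190:450,::-1],None,fx=1.5,fy=1.5);b=cv2.resize(im2[q[1]-40:q[1]+40,q[0]-40:q[0]+40,::-1],(400,405),interpolation=cv2.INTER_CUBIC)
cv2.circle(b,(200,200),3,(0,0,255),-1)
cv2.imwrite("pics/c5.png",np.hstack([a,b])[:, :800])
```

```text
9.075 [570.97745187 -84.26983193  77.16481201] -0.09958080471779186 [-0.06073455  0.28869199  0.20426011] 0.0
core (array([ 579.5 , -183.25]), 29.3, 6.1) (array([ 570.25, -181.75]), 201.6, 10.2)
-20 [319.25929388 217.40097948] [276.64131625 205.87947049]
0 [319.22610552 227.91556165] [276.30403249 201.48129665]
20 [319.18533143 240.83666525] [275.95912774 196.98515166]
40 [319.13406943 257.08645095] [275.60633752 192.38768226]
[276 201]
```

View pics/c5.png

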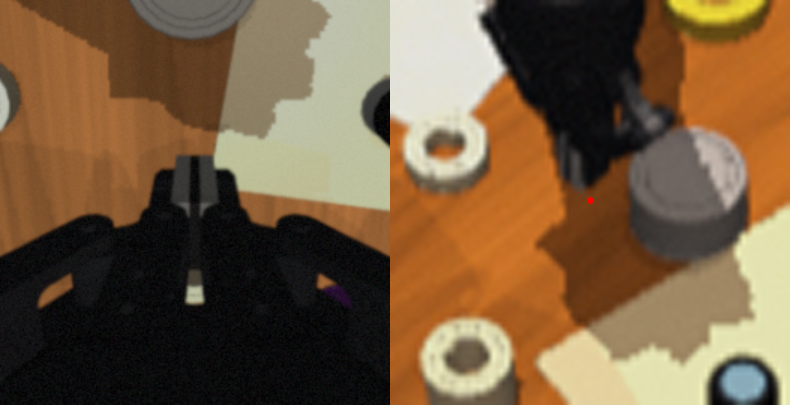

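Emit:
carry_out --deltas '[0,0,0,0,0,0.04,1,0,0,0,0,0,0.03,1,0,0,0,0,0,0.005,1,0,0,0,0,0,0,1,0,0,0,0,0,0,1]'

```text
clock: 9.8
eef_pos: [571.6, -90.9, 3.1]
tool_rot: [3.139, 0.002, 1.566]
force: [-0.3, -0.1, 0.7]
width: -0.2
gripper_force: 0.0
```

Emit:
carry_out --deltas '[0,0,0,0,0,0.003,1,0,0,0,0,0,0,1]'

```text
clock: 10.05
eef_pos: [570.8, -90.0, -0.8]
tool_rot: [3.141, 0.002, 1.567]
force: [-0.4, 0.4, 0.7]
width: -0.4
gripper_force: 0.0
```

Emit:
carry_out --deltas '[0,0,0,0,0,0.004,1,0,0,0,0,0,0,1]'

```text
clock: 10.3
eef_pos: [570.3, -90.0, -5.5]
tool_rot: [-3.141, 0.002, 1.567]
force: [-0.7, 0.6, -0.0]
width: 0.0
gripper_force: 0.0
```

Emit:
carry_out --deltas '[0,0,0,0,0,0.004,1,0,0,0,0,0,0,1]'

```text
clock: 10.55
eef_pos: [570.3, -90.1, -9.5]
tool_rot: [-3.141, 0.002, 1.567]
force: [-0.4, 1.3, -0.6]
width: -0.1
gripper_force: 0.0
```

Emit:
carry_out --deltas '[0,0,0,0,0,0.005,1,0,0,0,0,0,0,1]'

```text
clock: 10.8
eef_pos: [570.2, -90.0, -14.6]
tool_rot: [-3.141, 0.002, 1.567]
force: [-0.8, 0.6, 0.9]
width: 0.0
gripper_force: 0.0
```

Emit:
carry_out --deltas '[0,0,0,0,0,0.004,1,0,0,0,0,0,0,1]'

```text
clock: 11.05
eef_pos: [570.3, -90.1, -18.5]
tool_rot: [-3.141, 0.002, 1.567]
force: [-0.3, 0.3, 0.8]
width: 0.1
gripper_force: 0.0
```

Emit:
carry_out --deltas '[0,0,0,0,0,0.003,1,0,0,0,0,0,0,1]'

```text
clock: 11.3
eef_pos: [570.4, -90.1, -21.4]
tool_rot: [-3.141, 0.002, 1.567]
force: [-0.1, -0.3, -0.9]
width: 0.5
gripper_force: 0.0
```

Emit:
carry_out --deltas '[0,0,0,0,0,0.003,1,0,0,0,0,0,0,1]'

```text
clock: 11.55
eef_pos: [570.3, -90.1, -24.4]
tool_rot: [-3.141, 0.002, 1.567]
force: [-0.6, -0.6, 0.2]
width: 0.1
gripper_force: 0.0
```

Emit:
carry_out --deltas '[0,0,0,0,0,0.003,1,0,0,0,0,0,0,1]'

```text
clock: 11.8
eef_pos: [570.4, -90.1, -27.4]
tool_rot: [-3.141, 0.002, 1.567]
force: [-0.6, 0.9, 0.1]
width: -0.3
gripper_force: 0.0
```

Emit:
carry_out --deltas '[0,0,0,0,0,0.003,1,0,0,0,0,0,0,1]'

```text
clock: 12.05
eef_pos: [570.7, -90.2, -30.2]
tool_rot: [3.141, 0.002, 1.567]
force: [0.5, -0.0, 0.4]
width: 0.1
gripper_force: 0.5
```

Emit:
carry_out --deltas '[0,0,0,0,0,0.002,1,0,0,0,0,0,0,1]'

```text
clock: 12.3
eef_pos: [570.8, -90.2, -30.2]
tool_rot: [3.141, 0.001, 1.566]
force: [-3.6, 1.0, 18.0]
width: -0.1
gripper_force: 8.9
```

Contact came at a reported z of -30.2, so the shut tips sit 30 mm behind the reported TCP. While they touch the desk at a known z = 0, I'll check for a sideways offset too.

Run:
```python
from h import *
s=st();w,im=snap("w6");c,im2=snap("t6","scene");T=s["eef_pos"]*[1,1,0]
q=proj(c,T)[0].astype(int);q0=q-[40,45]
b=cv2.resize(im2[q0[1]:q0[1]+80,q0[0]:q0[0]+80,::-1],(480,480),interpolation=cv2.INTER_CUBIC)
a=cv2.resize(im[200:280,290:350,::-1],(300,400))
a=np.vstack([a,np.zeros((80,300,3),np.uint8)])
for y in(-22,-11,0,11):
    p=T+[0,y,0];u=((proj(c,p)[0]-q0)*6).astype(int);cv2.circle(b,tuple(int(i) for i in u),2,(0,0,255),-1)
    u=((proj(w,p)[0]-[290,200])*5).astype(int);cv2.circle(a,tuple(int(i) for i in u),2,(0,0,255),-1)
cv2.imwrite("pics/c6.png",np.hstack([a,b]))
```

```text
(no output)
```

View pics/c6.png

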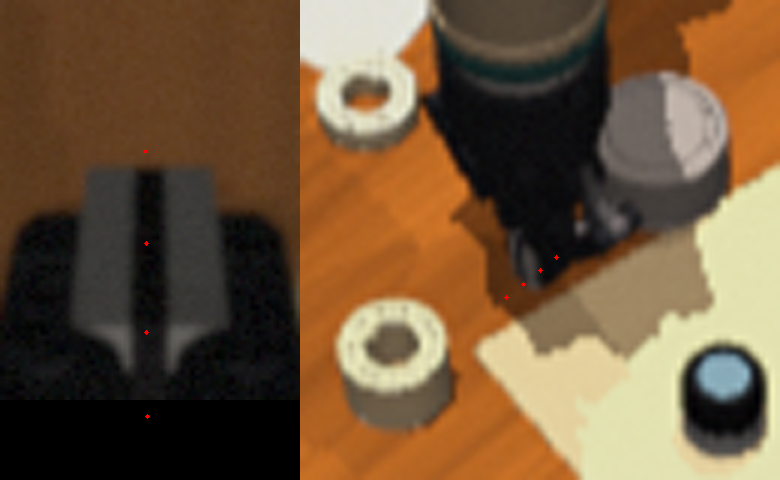

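Sideways the tips agree within about 1–2 mm: the front edge is at y≈+9, against +11 for an ideal pad. So only z is off, and every grip height must be 30 mm lower in reported TCP. Back to the tall core.

Emit:
carry_out --deltas '[0,0,0,0,0,-0.04,-1,0,0,0,0,0,-0.055,-1,0,0,0,-0.045,0,0,-1,0,0,0,-0.035,0,0,-1,0,0,0,-0.01,0,0,-1,0,0,0,0,0,0,-1,0,0,0,0,0,0.035,-1,0,0,0,0,0,0.03,-1,0,0,0,0,0,0.005,-1,0,0,0,0,0,0,-1]'

```text
clock: 13.65
eef_pos: [570.4, -178.9, -6.9]
tool_rot: [-3.141, 0.001, 1.568]
force: [0.3, -0.3, -0.2]
width: 85.2
gripper_force: 0.0
```

Run:
```python
from h import *
c,im=snap("w7");r=fit(c,im,*OBJ["tall"]);print(r);togo(r[0][0],r[0][1],-8,90)
```

```text
(array([ 571., -180.]), 102.5, 5.5)
clock 13.7 tcp [ 571.  -179.5   -6.3] rpy deg [1.7994e+02 1.0000e-01 8.9820e+01] w 85.1
 turn deg [ 0.06  0.1  -0.18]  shift(new tool axes) m [-0.0005  0.      0.0017]
```

Emit:
carry_out --deltas '[0,0,0,-0.0005,0,0.0015,-1,0,0,0,0,0,0,1,0,0,0,0,0,0,1,0,0,0,0,0,0,1,0,0,0,0,0,0,1,0,0,0,0,0,0,1]'

```text
clock: 14.45
eef_pos: [570.6, -180.8, -7.5]
tool_rot: [3.141, 0.002, 1.566]
force: [-1.0, 0.5, 5.9]
width: 47.4
gripper_force: 60.6
```

Emit:
carry_out --deltas '[0,0,0,0,0,-0.04,1,0,0,0,0,0,-0.055,1,0,0,0,0.03,-0.007,-0.015,1,0,0,0,0.055,-0.013,0,1,0,0,0,0.055,-0.013,0,1,0,0,0,0.055,-0.013,0,1,0,0,0,0.055,-0.013,0,1,0,0,0,0.055,-0.013,0,1,0,0,0,0.055,-0.013,0,1,0,0,0,0.055,-0.013,0,1,0,0,0,0.05,-0.01,0,1,0,0,0,0.03,-0.006,0,1]'

```text
clock: 15.95
eef_pos: [456.8, 318.4, 100.6]
tool_rot: [-3.141, 0.001, 1.57]
force: [1.0, -0.3, -0.0]
width: 47.3
gripper_force: 61.9
```

Emit:
carry_out --deltas '[0,0,0,0,0,0,1,0,0,0,0,0,0,1,0,0,0,0,0,0,1]'

```text
clock: 16.32
eef_pos: [458.8, 313.4, 100.8]
tool_rot: [3.141, 0.002, 1.564]
force: [-0.3, -1.2, 0.4]
width: 47.0
gripper_force: 61.9
```

Run:
```python
from h import *
c,im=snap("w8");print("base",fit(c,im,*OBJ["dbase"]),fit(c,im,456,316,[(30.5,68),(28.5,68)]),fit(c,im,*OBJ["can"]))
s=st();T=s["eef_pos"]
print("core",fit(c,im,T[0],T[1],[(25,T[2]+42.8),(12.5,T[2]+42.8)]))
s0=ctrl.calibration("scene");i0=cv2.imread("pics/scene0.png")[:,:,::-1].copy()
print("scene0",fit(s0,i0,456,316,[(30.5,68),(28.5,68)]),fit(s0,i0,*OBJ["dbase"]),fit(s0,i0,*OBJ["can"]))
togo(456.3,316.4,37.5,90)
```

```text
base (array([458.05, 310.65]), 50.1, 6.1) (array([455.75, 317.25]), 58.3, 6.1) (array([455.1 , 304.75]), 62.9, 6.1)
core (array([459.05, 314.07]), 104.1, 6.1)
scene0 (array([457., 311.]), 181.3, 9.5) (array([456.8, 310.9]), 175.6, 9.5) (array([454.6 , 303.75]), 149.6, 9.5)
clock 16.38 tcp [458.8 313.6 100.8] rpy deg [1.7999e+02 1.2000e-01 8.9620e+01] w 47.0
 turn deg [ 0.    0.12 -0.38]  shift(new tool axes) m [ 0.0028 -0.0025  0.0633]
```

Run:
```python
from h import *
out=[]
t=ctrl.calibration("top")
for n,c,y in(("w1",None,0),("top0",t,0)):
    im=cv2.imread(f"pics/{n}.png")
    if c is None:
        # wrist calibration reconstructed at w1 pose
        w=ctrl.calibration("wrist");s=st();R=Ro.from_euler("xyz",s["tool_rot"]).as_matrix()
        o=R.T@(-np.array(w["R"]).T@w["t"]-s["eef_pos"]);Rc=np.array(w["R"])@R
        R1=Ro.from_euler("xyz",[3.14154487,8.756e-4,1.56613]).as_matrix();p1=np.array([458.919,309.651,200.852])
        c=dict(w);c["R"]=Rc@R1.T;c["t"]=-c["R"]@(p1+R1@o)
    q=proj(c,[457,312,55])[0];q0=(q-[28,28]).astype(int)
    b=cv2.resize(im[q0[1]:q0[1]+56,q0[0]:q0[0]+56],(392,392),interpolation=cv2.INTER_CUBIC)
    a=np.linspace(0,2*np.pi,24,endpoint=False)
    for x,y,col in((457.3,311,(0,0,255)),(456.3,316.4,(0,255,0))):
        for R_,z in((35,44),(30.5,68)):
            for u in ((proj(c,np.c_[x+R_*np.cos(a),y+R_*np.sin(a),0*a+z])-q0)*7):cv2.circle(b,tuple(int(i) for i in u),1,col,-1)
    out.append(b)
cv2.imwrite("pics/c7.png",np.hstack(out))
```

```text
(no output)
```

View pics/c7.png

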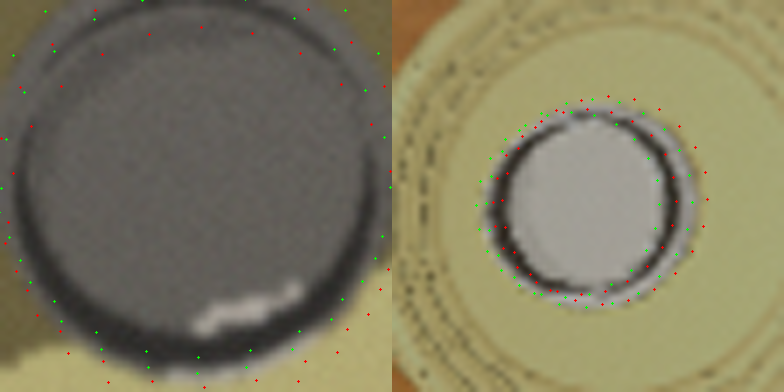

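The overlay shows the true flange between the two fits, so the base is at about (457, 313). The held core is already within 2 mm of that. Lowering.

Emit:
carry_out --deltas '[0,0,0,-0.0005,-0.0018,0.02,1,0,0,0,0,0,0.015,1,0,0,0,0,0,0,1,0,0,0,0,0,0.006,1,0,0,0,0,0,0,1]'

```text
clock: 17.0
eef_pos: [456.5, 314.4, 59.6]
tool_rot: [-3.141, 0.002, 1.566]
force: [-0.0, 0.3, -0.0]
width: 47.1
gripper_force: 61.9
```

Run:
```python
from h import *
togo(457,313.3,37.5,90);print(st()["force"]);t,i3=snap("u8","top")
```

```text
clock 17.0 tcp [456.5 314.4  59.6] rpy deg [-1.7999e+02  1.0000e-01  8.9750e+01] w 47.1
 turn deg [-0.01  0.1  -0.25]  shift(new tool axes) m [-0.0011  0.0005  0.0221]
[-0.04437937  0.32453805 -0.04796858]
```

Emit:
carry_out --deltas '[0,0,0,-0.0007,0.0003,0.005,1,0,0,0,0,0,0.005,1,0,0,0,0,0,0,1]'

```text
clock: 17.42
eef_pos: [456.4, 313.6, 49.2]
tool_rot: [-3.141, 0.002, 1.567]
force: [0.1, 0.0, -1.0]
width: 47.6
gripper_force: 61.9
```

Emit:
carry_out --deltas '[0,0,0,0,0,0.006,1,0,0,0,0,0,0.003,1,0,0,0,0,0,0,1]'

```text
clock: 17.8
eef_pos: [456.6, 313.6, 40.3]
tool_rot: [-3.141, 0.002, 1.567]
force: [-0.2, 0.7, -0.8]
width: 47.2
gripper_force: 61.9
```

Emit:
carry_out --deltas '[0,0,0,0,0,0.002,1,0,0,0,0,0,0,1,0,0,0,0,0,0,-1,0,0,0,0,0,0,-1,0,0,0,0,0,0,-1,0,0,0,0,0,-0.03,-1,0,0,0,0,0,-0.05,-1,0,0,0,0,0,-0.05,-1,0,0,0,0,0,0,-1,0,0,0,0,0,0,-1]'

```text
clock: 19.05
eef_pos: [456.1, 313.9, 168.2]
tool_rot: [-3.141, 0.002, 1.567]
force: [-0.1, -0.5, 0.7]
width: 85.5
gripper_force: 0.0
```

Run:
```python
from h import *
print(st()["eef_pos"]);c,im=snap("w9")
print("core",fit(c,im,457,313,[(25,80),(12.5,80)],5));print("flange",fit(c,im,457,313,[(35,44)],5),fit(c,im,*OBJ["can"]))
b=cv2.resize(im[110:240,250:380,::-1],(520,520),interpolation=cv2.INTER_CUBIC);cv2.imwrite("pics/c9.png",b)
togo(570.5,-7.5,100,90)
```

```text
[456.09626809 313.94933745 168.24416082]
core (array([456.75, 314.5 ]), 100.3, 6.9)
flange (array([455.25, 310.75]), 53.7, 6.9) (array([455.35, 306.  ]), 74.2, 6.9)
clock 19.1 tcp [455.7 313.7 167.6] rpy deg [-1.7989e+02  1.6000e-01  8.9770e+01] w 85.5
 turn deg [-0.11  0.16 -0.23]  shift(new tool axes) m [-0.3212  0.1148  0.0676]
```

View pics/c9.png

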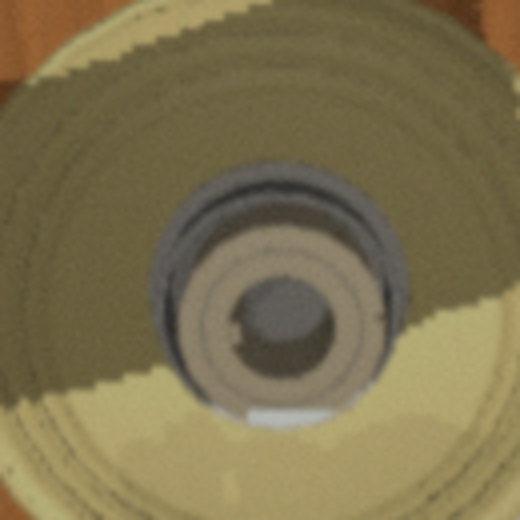

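The tall core sits inside the base: bore at crop (284,327), flange spanning x 150–410 and y 160–430. Next the deep lid.

Run:
```python
from h import *
c=ctrl.calibration("wrist")
T=lambda u,v:(250+(u+.5)/4-.5,110+(v+.5)/4-.5)
print("flange L,R,top",[np.round(ray(c,T(*p),z),1) for p,z in(((150,290),44),((410,290),44),((280,160),44.),((284,327),80))])
```

```text
flange L,R,top [array([420.9, 315.4]), array([490.5, 315.2]), array([455.9, 349.9]), array([456.8, 314.8])]
```

Emit:
carry_out --deltas '[0,0,0,-0.03,0.01,0,-1,0,0,0,-0.05,0.018,0.01,-1,0,0,0,-0.05,0.018,0.01,-1,0,0,0,-0.05,0.018,0.01,-1,0,0,0,-0.05,0.018,0.01,-1,0,0,0,-0.05,0.018,0.01,-1,0,0,0,-0.03,0.012,0.01,-1,0,0,0,-0.011,0.003,0.008,-1,0,0,0,0,0,0,-1,0,0,0,0,0,0,-1,0,0,0,0,0,0,-1]'

```text
clock: 20.48
eef_pos: [570.3, -5.7, 101.4]
tool_rot: [3.142, 0.001, 1.569]
force: [-0.3, 0.3, 0.4]
width: 85.5
gripper_force: 0.0
```

Run:
```python
from h import *
c,im=snap("w10");r=fit(c,im,*OBJ["dlid"]);print(r,"sb",fit(c,im,*OBJ["sbase"]));togo(r[0][0],r[0][1],-24,90)
```

```text
(array([569.45,  -6.05]), 64.3, 6.3) sb (array([567.5, 167.5]), 42.1, 6.3)
clock 20.52 tcp [570.4  -6.  101.5] rpy deg [1.7998e+02 6.0000e-02 8.9890e+01] w 85.6
 turn deg [ 0.02  0.06 -0.11]  shift(new tool axes) m [-1.000e-04 -1.000e-03  1.255e-01]
```

Emit:
carry_out --deltas '[0,0,0,0,-0.0006,0.04,-1,0,0,0,0,0,0.045,-1,0,0,0,0,0,0.03,-1,0,0,0,0,0,0.01,-1,0,0,0,0,0,0,-1,0,0,0,0,0,0,-1]'

```text
clock: 21.28
eef_pos: [571.0, -7.8, -22.5]
tool_rot: [3.139, 0.002, 1.567]
force: [0.5, -0.4, 0.6]
width: 85.3
gripper_force: 0.0
```

Run:
```python
from h import *
c,im=snap("w11");r=fit(c,im,*OBJ["dlid"]);print(r,st()["force"]);togo(r[0][0],r[0][1],-24,90)
```

```text
(array([569.2 ,  -1.55]), 54.4, 4.6) [-0.61968578  0.02921454 -0.7058812 ]
clock 21.32 tcp [570.9  -7.8 -22.4] rpy deg [1.7986e+02 1.0000e-01 8.9770e+01] w 85.0
 turn deg [ 0.14  0.1  -0.23]  shift(new tool axes) m [ 0.0063 -0.0017  0.0016]
```

Emit:
carry_out --deltas '[0,0,0,0.0015,-0.001,0.001,-1,0,0,0,0,0,0,-1,0,0,0,0,0,0,1,0,0,0,0,0,0,1,0,0,0,0,0,0,1,0,0,0,0,0,0,1]'

```text
clock: 22.08
eef_pos: [569.0, -6.2, -23.9]
tool_rot: [3.141, 0.001, 1.566]
force: [-2.5, 0.7, 7.5]
width: 69.3
gripper_force: 67.3
```

Emit:
carry_out --deltas '[0,0,0,0,0,-0.045,1,0,0,0,0,0,-0.055,1,0,0,0,0.03,-0.01,-0.02,1,0,0,0,0.05,-0.018,0,1,0,0,0,0.055,-0.02,0,1,0,0,0,0.055,-0.02,0,1,0,0,0,0.055,-0.02,0,1,0,0,0,0.045,-0.016,0,1,0,0,0,0.03,-0.01,0,1,0,0,0,0,0,0,1,0,0,0,0,0,0,1,0,0,0,0,0,0,1]'

```text
clock: 23.58
eef_pos: [456.8, 312.7, 94.7]
tool_rot: [3.141, 0.002, 1.564]
force: [-0.3, 0.1, 0.1]
width: 68.8
gripper_force: 68.5
```

Run:
```python
from h import *
c,im=snap("w12");T=st()["eef_pos"]
for z in(60.5,61.5,62.5):print("lid",fit(c,im,T[0],T[1],[(35,T[2]+z)],6))
print("flange",fit(c,im,455.8,315,[(35,44)],4));togo(455.8,314.7,21.5,90)
```

```text
lid (array([456.84, 318.57]), 61.0, 5.9)
lid (array([456.84, 319.32]), 61.2, 5.9)
lid (array([453.09, 319.82]), 55.5, 5.9)
flange (array([453.8, 310. ]), 36.5, 5.9)
clock 23.62 tcp [456.8 312.8  94.7] rpy deg [1.7999e+02 1.3000e-01 8.9620e+01] w 68.7
 turn deg [ 0.01  0.13 -0.38]  shift(new tool axes) m [ 0.0019 -0.001   0.0732]
```

Run:
```python
from h import *
for n,f in(("scene","scene0"),("top","top0")):
    c=ctrl.calibration(n);im=cv2.imread(f"pics/{f}.png")[:,:,::-1].copy()
    for k,ci in(("dlid",[(35,38)]),("dlid",[(35,38),(35,0.)]),("tall",OBJ["tall"][2]),("flat",OBJ["flat"][2]),("slid",[(33,19)]),("sbase",[(33,3)]),("sbase",[(29,11),(27.5,11)])):print(n,k,fit(c,im,*OBJ[k][:2],ci,6))
```

```text
scene dlid (array([568.95, -10.8 ]), 130.6, 9.5)
scene dlid (array([569.45, -11.05]), 123.6, 9.5)
scene tall (array([ 570.  , -181.75]), 196.9, 9.5)
scene flat (array([437.75, -83.1 ]), 177.0, 9.5)
scene slid (array([685.5,  99.6]), 142.4, 9.5)
scene sbase (array([575.  , 163.25]), 98.4, 9.5)
scene sbase (array([568.5 , 167.75]), 130.4, 9.5)
top dlid (array([571.7 ,  -7.55]), 104.0, 7.5)
top dlid (array([572.7,  -7.8]), 105.8, 7.5)
top tall (array([ 571.75, -178.25]), 153.9, 7.5)
top flat (array([440. , -80.6]), 145.3, 7.5)
top slid (array([687.  , 100.85]), 114.6, 7.5)
top sbase (array([568.25, 167.75]), 89.4, 7.5)
top sbase (array([568.75, 161.75]), 73.1, 7.5)
```

Run:
```python
from h import *
c=ctrl.calibration("wrist");T=st()["eef_pos"];im=cv2.imread("pics/w12.png")
q0=np.array([240,130]);b=cv2.resize(im[130:280,240:400],(800,600)[:2] if 0 else (640,600),interpolation=cv2.INTER_CUBIC)
a=np.linspace(0,2*np.pi,36,endpoint=False)
for dy,col in((-2.9,(0,0,255)),(0,(0,255,0)),(4,(255,0,0))):
    for u in (proj(c,np.c_[T[0]+35*np.cos(a),T[1]+dy+35*np.sin(a),0*a+T[2]+61.9])-q0)*4:cv2.circle(b,tuple(int(i) for i in u),2,col,-1)
cv2.imwrite("pics/c12.png",b)
```

```text
(no output)
```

View pics/c12.png

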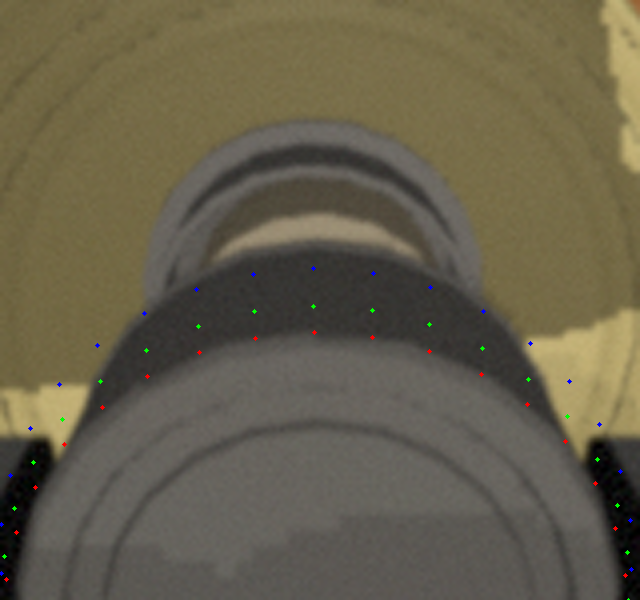

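Run:
```python
from h import *
from scipy.optimize import least_squares
c=ctrl.calibration("wrist");T=st()["eef_pos"]
I=lambda u,v:np.array([240+(u+.5)/4-.5,130+(v+.5)/4-.5])
top=[I(*p) for p in((318,340),(200,357),(436,357),(20,579),(620,579),(100,425),(540,425))]
bot=[I(318,243),I(250,252),I(386,252)]
def f(p):
    r=[]
    a=np.linspace(0,2*np.pi,721)
    for pts,z in((top,p[2]),(bot,p[2]-38)):
        q=proj(c,np.c_[p[0]+35*np.cos(a),p[1]+35*np.sin(a),0*a+z])
        r+=[np.hypot(*(q-t).T).min() for t in pts]
    return r
s=least_squares(f,[T[0],T[1]-3,T[2]+62],diff_step=1e-4);print(s.x-T,s.x,np.round(s.fun,1))
# flange front edge: 
print(ray(c,I(312,118),43),ray(c,I(145,280),44),ray(c,I(483,280),44))
```

```text
[ 0.17604615 -4.49863165 58.44097331] [457.01823406 308.31704872 153.19044193] [0.6 0.5 0.4 0.3 0.3 0.9 0.8 0.6 0.7 0.5]
[455.7682908  350.14887506] [421.12452437 317.14579733] [490.64157536 316.65810023]
```

Emit:
carry_out --deltas '[0,0,0,0.0063,-0.0011,0,1,0,0,0,0,0,0.02,1,0,0,0,0,0,0.015,1,0,0,0,0,0,0,1,0,0,0,0,0,0,1]'

```text
clock: 24.25
eef_pos: [455.5, 320.5, 59.8]
tool_rot: [3.141, 0.002, 1.566]
force: [0.3, -0.6, -0.6]
width: 69.1
gripper_force: 68.5
```

Run:
```python
from h import *
c,im=snap("w13");s=st();print(s["force"]);togo(455.6,319.1,44,90)
T=s["eef_pos"]
q0=np.array([240,130]);b=cv2.resize(im[130:280,240:400,::-1],(640,600),interpolation=cv2.INTER_CUBIC)
a=np.linspace(0,2*np.pi,36,endpoint=False)
for (x,y,z,R),col in(((T[0],T[1]-4,T[2]+60,35),(0,0,255)),((T[0],T[1]-4,T[2]+22,35),(0,255,0)),((455.8,315.1,44,35),(255,0,0))):
    for u in (proj(c,np.c_[x+R*np.cos(a),y+R*np.sin(a),0*a+z])-q0)*4:cv2.circle(b,tuple(int(i) for i in u),2,col,-1)
cv2.imwrite("pics/c13.png",b)
```

```text
[-0.51314937  0.74505011 -0.65036624]
clock 24.3 tcp [455.6 320.6  60.1] rpy deg [1.7996e+02 8.0000e-02 8.9740e+01] w 69.1
 turn deg [ 0.04  0.08 -0.26]  shift(new tool axes) m [-0.0015  0.      0.0161]
```

View pics/c13.png

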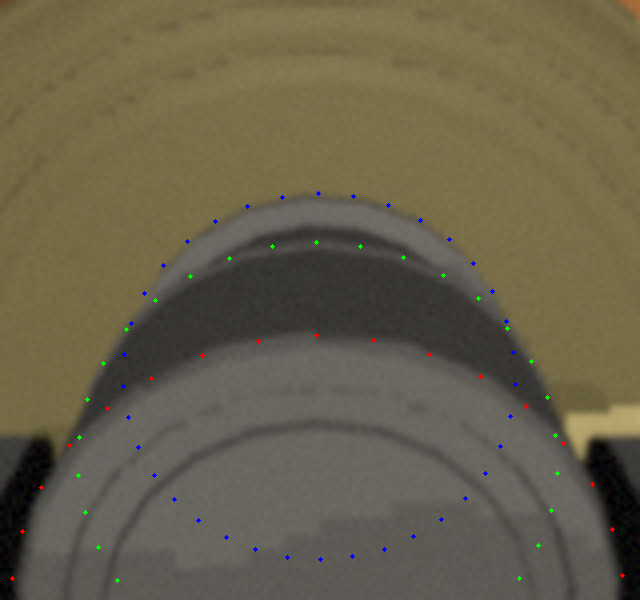

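The view shows the lid rim front at (318,243) and the flange front at (318,197). The lid is centred in x and about 1.3 mm too far in +y. Correcting and lowering.

Emit:
carry_out --deltas '[0,0,0,-0.0013,0,0.006,1,0,0,0,0,0,0.004,1,0,0,0,0,0,0,1]'

```text
clock: 24.68
eef_pos: [454.8, 319.1, 49.3]
tool_rot: [-3.141, 0.002, 1.567]
force: [-0.3, -0.1, -1.3]
width: 68.9
gripper_force: 68.5
```

Emit:
carry_out --deltas '[0,0,0,0,0,0.005,1,0,0,0,0,0,0,1]'

```text
clock: 24.92
eef_pos: [454.8, 319.2, 44.2]
tool_rot: [-3.141, 0.002, 1.567]
force: [0.2, 0.4, -0.0]
width: 68.8
gripper_force: 68.5
```

Emit:
carry_out --deltas '[0,0,0,0,0,0.005,1,0,0,0,0,0,0,1]'

```text
clock: 25.18
eef_pos: [454.8, 319.1, 39.2]
tool_rot: [-3.141, 0.002, 1.567]
force: [-0.7, -0.1, -1.1]
width: 68.6
gripper_force: 68.5
```

Emit:
carry_out --deltas '[0,0,0,0,0,0.006,1,0,0,0,0,0,0.005,1,0,0,0,0,0,0,1]'

```text
clock: 25.55
eef_pos: [454.7, 319.0, 28.1]
tool_rot: [-3.141, 0.002, 1.567]
force: [0.2, -0.6, 0.1]
width: 69.5
gripper_force: 68.5
```

Emit:
carry_out --deltas '[0,0,0,0,0,0.004,1,0,0,0,0,0,0,1]'

```text
clock: 25.8
eef_pos: [454.9, 319.1, 24.4]
tool_rot: [-3.141, 0.002, 1.567]
force: [0.5, -0.5, -0.4]
width: 68.8
gripper_force: 68.5
```

Emit:
carry_out --deltas '[0,0,0,0,0,0.002,1,0,0,0,0,0,0,1]'

```text
clock: 26.05
eef_pos: [455.0, 319.2, 22.5]
tool_rot: [-3.141, 0.002, 1.567]
force: [-0.1, -0.2, -0.4]
width: 68.8
gripper_force: 68.5
```

Emit:
carry_out --deltas '[0,0,0,0,0,0.001,1,0,0,0,0,0,0,-1,0,0,0,0,0,0,-1,0,0,0,0,0,0,-1,0,0,0,0,0,-0.02,-1,0,0,0,0,0,-0.055,-1,0,0,0,0,0,-0.055,-1,0,0,0,0,0,0,-1,0,0,0,0,0,0,-1]'

```text
clock: 27.18
eef_pos: [454.5, 319.5, 151.5]
tool_rot: [-3.141, 0.001, 1.567]
force: [-0.1, -0.3, -0.7]
width: 85.4
gripper_force: 0.0
```

```bash
cat >> h.py <<'E'
def fits(n,x,y,sets,r=5):
    c,im=snap(n)
    print("tcp",np.round(st()["eef_pos"],1))
    for s in sets:print(s,*fit(c,im,x,y,s,r))
    return c,im
E
python3 - <<'E'
from h import *
fits("w14",455.8,315.5,[[(35,83)],[(35,44)],[(35,83),(35,45)]])
t,i3=snap("u14","top");print(fit(t,i3,456,316,[(35,83)],6))
t,i3=snap("t14","scene");print(fit(t,i3,456,314,[(35,83)],6))
E
```

```text
tcp [454.1 319.2 150.8]
[(35, 83)] [454.3  321.25] 60.9 6.8
[(35, 44)] [455.05 316.  ] 55.2 6.8
[(35, 83), (35, 45)] [455.05 316.25] 54.4 6.8
(array([456.75, 309.  ]), 76.9, 8.1)
(array([457.  , 314.25]), 93.1, 9.4)
```

Emit:
carry_out --deltas '[0,0,0,-0.03,0.022,0,-1,0,0,0,-0.05,0.037,0,-1,0,0,0,-0.045,0.034,0,-1,0,0,0,-0.026,0.02,0,-1,0,0,0,0,0,0,-1,0,0,0,0,0,0,-1,0,0,0,0,0,0,-1]'

```text
clock: 28.2
eef_pos: [566.4, 169.6, 151.3]
tool_rot: [-3.14, 0.001, 1.569]
force: [0.3, 0.3, -0.2]
width: 85.1
gripper_force: 0.0
```

Run:
```python
from h import *
c,im=fits("w15",568,167,[[(33,3)],[(29,11)],[(27.5,11)],[(33,3),(33,0)],[(33,3),(29,11),(27.5,11)]])
b=cv2.resize(im[120:240,255:385,::-1],(650,600),interpolation=cv2.INTER_CUBIC);cv2.imwrite("pics/c15.png",b)
```

```text
tcp [566.5 169.5 151.5]
[(33, 3)] [567.5 167. ] 78.0 6.8
[(29, 11)] [569.   172.75] 76.9 6.8
[(27.5, 11)] [569.   171.25] 67.7 6.8
[(33, 3), (33, 0)] [567.5 166.5] 75.3 6.8
[(33, 3), (29, 11), (27.5, 11)] [569. 173.] 63.0 6.8
```

View pics/c15.png

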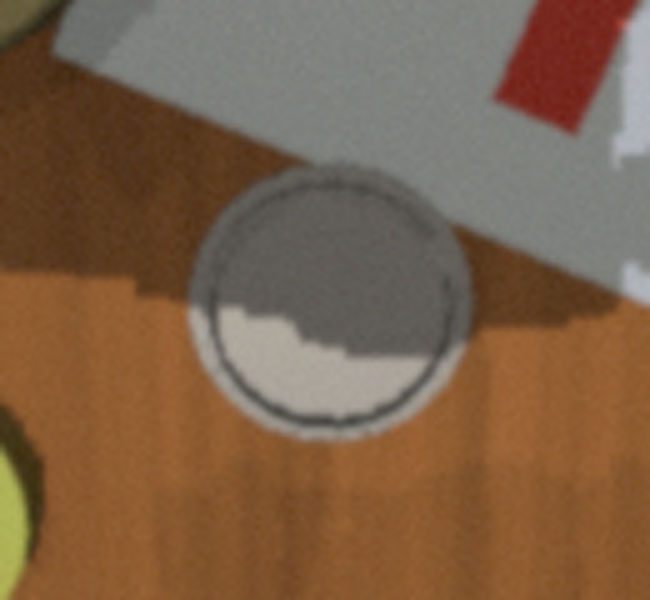

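The crop shows the flange from x 188 to 472 and y 163 to 440, centre (330,301), so the shallow base is at about (567.5,167). That was the last of the 14 pictures. From here I'll centre each part on the tool by squeezing it twice, at right angles.

Emit:
carry_out --deltas '[0,0,0,-0.0025,0.001,0.03,-1,0,0,0,0,0,0.05,-1,0,0,0,0,0,0.05,-1,0,0,0,0,0,0.03,-1,0,0,0,0,0,0.015,-1,0,0,0,0,0,0,-1,0,0,0,0,0,0,-1]'

```text
clock: 29.12
eef_pos: [569.5, 165.6, -21.8]
tool_rot: [3.139, 0.001, 1.567]
force: [0.0, -0.1, -0.5]
width: 85.3
gripper_force: 0.0
```

Run:
```python
from h import *
c=ctrl.calibration("wrist");fits("w16",567.5,167,[[(33,3)]]);togo(567.5,167,-29,90)
```

```text
tcp [569.6 165.6 -21.7]
[(33, 3)] [568.  167.5] 70.6 4.1
clock 29.18 tcp [569.6 165.6 -21.7] rpy deg [1.7986e+02 6.0000e-02 8.9780e+01] w 85.4
 turn deg [ 0.14  0.06 -0.22]  shift(new tool axes) m [ 0.0014 -0.0021  0.0073]
```

Emit:
carry_out --deltas '[0,0,0,0.0014,-0.0018,0.007,-1,0,0,0,0,0,0,-1,0,0,0,0,0,0,1,0,0,0,0,0,0,1,0,0,0,0,0,0,1,0,0,0,0,0,0,1]'

```text
clock: 29.92
eef_pos: [566.8, 166.6, -29.2]
tool_rot: [3.141, 0.001, 1.566]
force: [-2.7, 0.6, 7.0]
width: 55.8
gripper_force: 62.3
```

Emit:
carry_out --deltas '[0,0,0,0,0,0,-1,0,0,0,0,0,0,-1,0,0,0,0,0,0,-1,0,0,-10,0,0,0,-1,0,0,-10,0,0,0,-1,0,0,-10,0,0,0,-1,0,0,-10,0,0,0,-1,0,0,-10,0,0,0,-1,0,0,-10,0,0,0,-1,0,0,-10,0,0,0,-1,0,0,-10,0,0,0,-1,0,0,-10,0,0,0,-1]'

```text
clock: 31.42
eef_pos: [566.6, 166.4, -30.3]
tool_rot: [-3.14, -0.0, -3.14]
force: [0.1, -0.9, 0.6]
width: 85.5
gripper_force: 0.0
```

Emit:
carry_out --deltas '[0,0,0,0,0,0,-1,0,0,0,0,0,0,-1,0,0,0,0,0,0,-1]'

```text
clock: 31.8
eef_pos: [566.6, 166.6, -30.2]
tool_rot: [-3.14, -0.0, 3.136]
force: [-0.0, 0.5, -0.5]
width: 85.4
gripper_force: 0.0
```

Emit:
carry_out --deltas '[0,0,0,0,0,-0.001,-1,0,0,0,0,0,0,1,0,0,0,0,0,0,1,0,0,0,0,0,0,1,0,0,0,0,0,0,1,0,0,0,0,0,0,1]'

```text
clock: 32.55
eef_pos: [566.7, 166.6, -28.3]
tool_rot: [-3.14, 0.0, 3.137]
force: [-2.2, 0.0, 6.5]
width: 55.6
gripper_force: 61.8
```

Emit:
carry_out --deltas '[0,0,0,0,0,-0.03,1,0,0,0,0,0,-0.045,1,0,0,0,0,0,-0.04,1,0,0,0,0.021,0.03,0,1,0,0,0,0.037,0.05,0,1,0,0,0,0.033,0.045,0,1,0,0,0,0.02,0.024,0,1,0,0,0,0,0,0,1,0,0,0,0,0,0,1,0,0,0,0,0,0,1,0,0,0,0,0,0,1]'

```text
clock: 33.92
eef_pos: [457.1, 315.1, 85.6]
tool_rot: [-3.139, 0.0, 3.135]
force: [0.4, -0.7, -0.6]
width: 55.1
gripper_force: 63.7
```

Run:
```python
from h import *
fits("w17",455.3,315.2,[[(35,83)],[(35,44)],[(35,45),(35,83)],[(92,42)]]);togo(455.3,315.2,55,180);print(st()["force"])
```

```text
tcp [456.9 315.3  85.6]
[(35, 83)] [456.8 317.2] 39.1 6.8
[(35, 44)] [455.8 316.7] 49.4 6.8
[(35, 45), (35, 83)] [456.3 317.2] 42.3 6.8
[(92, 42)] [454.3 309.2] 52.0 6.8
clock 33.98 tcp [456.9 315.3  85.6] rpy deg [-179.88    0.    179.66] w 55.3
 turn deg [-0.12  0.   -0.34]  shift(new tool axes) m [ 0.0016 -0.0001  0.0306]
[ 0.2228201   0.10811106 -0.7609704 ]
```

Emit:
carry_out --deltas '[0,0,0,0.001,0.0005,0.015,1,0,0,0,0,0,0.011,1,0,0,0,0,0,0,1,0,0,0,0,0,0,1]'

```text
clock: 34.48
eef_pos: [455.2, 316.7, 59.4]
tool_rot: [-3.14, -0.0, 3.137]
force: [0.0, -0.2, -0.4]
width: 55.3
gripper_force: 63.7
```

Emit:
carry_out --deltas '[0,0,0,0,0,0.003,1,0,0,0,0,0,0,1]'

```text
clock: 34.72
eef_pos: [455.3, 316.7, 56.7]
tool_rot: [-3.14, 0.0, 3.137]
force: [0.2, -0.0, -0.2]
width: 55.4
gripper_force: 63.7
```

Emit:
carry_out --deltas '[0,0,0,0,0,0.0015,1,0,0,0,0,0,0,1]'

```text
clock: 34.98
eef_pos: [455.2, 316.7, 55.1]
tool_rot: [-3.14, -0.0, 3.137]
force: [0.1, -0.3, -0.3]
width: 55.3
gripper_force: 63.7
```

Emit:
carry_out --deltas '[0,0,0,0,0,0.001,1,0,0,0,0,0,0,1]'

```text
clock: 35.22
eef_pos: [455.4, 316.8, 54.7]
tool_rot: [-3.14, 0.0, 3.137]
force: [-1.0, -0.1, 5.4]
width: 54.9
gripper_force: 64.3
```

Emit:
carry_out --deltas '[0,0,0,0,0,0.001,1,0,0,0,0,0,0,1]'

```text
clock: 35.48
eef_pos: [455.4, 316.8, 54.6]
tool_rot: [-3.14, 0.001, 3.137]
force: [-2.4, -1.2, 12.5]
width: 55.3
gripper_force: 65.1
```

Contact came exactly at the expected height, so the deep lid is fully down. Releasing and going for the flat core.

Emit:
carry_out --deltas '[0,0,0,0,0,-0.001,-1,0,0,0,0,0,0,-1,0,0,0,0,0,0,-1,0,0,0,0,0,-0.02,-1,0,0,0,0,0,-0.04,-1,0,0,0,0.002,-0.03,-0.03,-1,0,0,0,0.002,-0.055,0,-1,0,0,0,0.002,-0.055,0,-1,0,0,0,0.002,-0.055,0,-1,0,0,0,0.002,-0.055,0,-1,0,0,0,0.002,-0.055,0,-1,0,0,0,0.002,-0.05,0,-1]'

```text
clock: 36.98
eef_pos: [439.6, -40.1, 144.7]
tool_rot: [-3.14, 0.0, 3.137]
force: [0.5, -1.1, -0.2]
width: 86.0
gripper_force: 0.0
```

Emit:
carry_out --deltas '[0,0,0,0.002,-0.03,0,-1,0,0,0,0,-0.014,0,-1,0,0,0,0,0,0,-1,0,0,0,0,0,0,-1,0,0,0,0,0,0,-1]'

```text
clock: 37.6
eef_pos: [437.8, -80.6, 144.8]
tool_rot: [-3.14, -0.0, 3.14]
force: [-0.4, -0.2, -1.0]
width: 85.1
gripper_force: 0.0
```

Run:
```python
from h import *
fits("w18",439,-82,[OBJ["flat"][2]]);togo(439,-82,-23.5,180)
```

```text
tcp [437.8 -80.9 144.8]
[(25, 16), (12.5, 16)] [439.   -81.75] 127.8 7.0
clock 37.65 tcp [437.8 -80.9 144.8] rpy deg [-179.92    0.    179.89] w 85.5
 turn deg [-0.08  0.   -0.11]  shift(new tool axes) m [-0.0012 -0.0011  0.1683]
```

Emit:
carry_out --deltas '[0,0,0,-0.0012,-0.001,0.03,-1,0,0,0,0,0,0.05,-1,0,0,0,0,0,0.05,-1,0,0,0,0,0,0.028,-1,0,0,0,0,0,0.01,-1,0,0,0,0,0,0,-1,0,0,0,0,0,0,1,0,0,0,0,0,0,1,0,0,0,0,0,0,1,0,0,0,0,0,0,1,0,0,0,0,0,0,1]'

```text
clock: 39.02
eef_pos: [433.7, -85.4, -7.8]
tool_rot: [-3.134, -0.014, 3.138]
force: [-0.4, -0.1, 0.2]
width: 0.2
gripper_force: 0.0
```

Emit:
carry_out --deltas '[0,0,0,0,0,0,-1,0,0,0,0,0,0,-1,0,0,0,0,0,0,-1,0,0,10,0,0,0,-1,0,0,10,0,0,0,-1,0,0,10,0,0,0,-1,0,0,10,0,0,0,-1,0,0,10,0,0,0,-1,0,0,10,0,0,0,-1,0,0,10,0,0,0,-1,0,0,10,0,0,0,-1,0,0,10,0,0,0,-1]'

```text
clock: 40.52
eef_pos: [433.7, -85.4, -7.9]
tool_rot: [-3.128, 0.007, 1.562]
force: [-0.7, 0.3, -0.6]
width: 85.3
gripper_force: 0.0
```

Emit:
carry_out --deltas '[0,0,0,0,0,0,-1,0,0,0,0,0,0,-1,0,0,0,0,0,0,-1]'

```text
clock: 40.9
eef_pos: [433.7, -85.4, -7.9]
tool_rot: [-3.128, 0.007, 1.569]
force: [-0.1, 0.3, -0.5]
width: 85.6
gripper_force: 0.0
```

Run:
```python
from h import *
s=st();print(np.round(s["qpos"],3));c,im=snap("w19");print(fit(c,im,*OBJ["flat"]));togo(439,-82,-23.5,90)
c,im=snap("t19","scene");print(fit(c,im,*OBJ["flat"]))
```

```text
[ 0.24   0.745 -0.17   2.218  0.56   0.234 -0.437]
(array([439. , -81.6]), 101.5, 5.8)
clock 40.95 tcp [433.7 -85.4  -7.9] rpy deg [-179.19    0.41   89.88] w 85.4
 turn deg [-0.81  0.41 -0.12]  shift(new tool axes) m [0.0034 0.0053 0.0156]
(array([437.75, -82.6 ]), 110.9, 9.8)
```

Joint 6 is at its lower limit: the core lies too near for a vertical grip at that depth. I'll tilt the tool a few degrees, drag the core outward, and regrip it upright there.

Emit:
carry_out --deltas '[0,0,0,0,0,-0.04,-1,0.8,-0.4,-10,0,0,0,-1,0,0,-10,0,0,0,-1,0,0,-10,0,0,0,-1,0,0,-10,0,0,0,-1,0,0,-10,0,0,0,-1,0,0,-10,0,0,0,-1,0,0,-10,0,0,0,-1,0,0,-10,0,0,0,-1,0,0,-10,0,0,0,-1,0,7,0,0,0,0,-1,0,0,0,0,0,0,-1]'

```text
clock: 42.5
eef_pos: [436.7, -84.7, 31.6]
tool_rot: [-3.128, -0.146, 3.135]
force: [-0.5, -0.1, 0.2]
width: 85.5
gripper_force: 0.0
```

Run:
```python
from h import *
s=st();print(np.round(s["qpos"],3),s["eef_pos"]);R=Ro.from_euler("xyz",s["tool_rot"]);print(R.as_matrix().round(3))
print(np.round(R.inv().apply(np.array([435,-82,-22])-s["eef_pos"])/1000,4))
```

```text
[ 0.583  0.815 -0.742  2.06   0.806  0.766  0.859] [436.65166932 -84.68792954  31.58365265]
[[-0.989  0.005 -0.146]
 [ 0.007  1.    -0.013]
 [ 0.146 -0.013 -0.989]]
[-0.0062  0.0034  0.0532]
```

Emit:
carry_out --deltas '[-0.7,0,0,-0.002,0.002,0.025,-1,0,0,0,-0.002,0.001,0.02,-1,0,0,0,0,0,0.008,-1,0,0,0,0,0,0,-1]'

```text
clock: 43.0
eef_pos: [429.5, -82.5, -20.9]
tool_rot: [-3.138, -0.15, 3.137]
force: [-0.4, 0.7, -0.0]
width: 85.4
gripper_force: 0.0
```

Run:
```python
from h import *
s=st();print(np.round(s["qpos"],3),s["eef_pos"],s["tool_rot"],s["force"])
```

```text
[ 0.538  0.895 -0.659  2.088  0.912  0.662  0.776] [429.51727945 -82.54363201 -20.94441106] [-3.1381237  -0.14984352  3.1369142 ] [-0.35717462  0.69244329 -0.03319966]
```

Emit:
carry_out --deltas '[0,0,0,-0.0035,0.0005,0.002,-1,0,0,0,0,0,0,-1,0,0,0,0,0,0,1,0,0,0,0,0,0,1,0,0,0,0,0,0,1,0,0,0,0,0,0,1,0,0,0,0,0,0,1]'

```text
clock: 43.88
eef_pos: [433.7, -82.2, -22.7]
tool_rot: [-3.138, -0.149, 3.136]
force: [0.4, -1.2, 8.9]
width: 47.2
gripper_force: 60.2
```

Gripped. Dragging it out by 50 mm, slightly lifted, then releasing.

Emit:
carry_out --deltas '[0,0,0,0,0,-0.003,1,0,0,0,-0.015,0,-0.0025,1,0,0,0,-0.02,0,-0.003,1,0,0,0,-0.015,0,-0.0025,1,0,0,0,0,0,0,1,0,0,0,0,0,0.0025,1,0,0,0,0,0,0,-1,0,0,0,0,0,0,-1,0,0,0,0,0,0,-1,0,0,0,0,0,-0.03,-1,0,-8.5,0,0,0,0,-1,0,0,0,0,0,0,-1]'

```text
clock: 45.38
eef_pos: [484.6, -82.7, 7.6]
tool_rot: [-3.137, -0.005, 3.139]
force: [-0.9, -0.3, 0.3]
width: 85.3
gripper_force: 0.0
```

Run:
```python
from h import *
s=st();print(np.round(s["qpos"],3));fits("w20",489,-82,[OBJ["flat"][2]],8);togo(489,-82,-23.5,180)
c,im=snap("t20","scene");print(fit(c,im,487,-83,OBJ["flat"][2],8))
```

```text
[ 0.536  0.824 -0.656  2.082  0.968  0.581  0.738]
tcp [487.  -82.8   7.5]
[(25, 16), (12.5, 16)] [488.5 -82. ] 126.4 5.9
clock 45.42 tcp [487.  -82.8   7.5] rpy deg [-179.72   -0.18  179.78] w 85.3
 turn deg [-0.28 -0.19 -0.22]  shift(new tool axes) m [-0.002   0.0008  0.031 ]
(array([488., -84.]), 139.7, 10.0)
```

Emit:
carry_out --deltas '[-0.3,-0.2,0,-0.0012,0.0008,0.02,-1,0,0,0,0,0,0.01,-1,0,0,0,0,0,0,-1,0,0,0,0,0,0,-1,0,0,0,0,0,0,1,0,0,0,0,0,0,1,0,0,0,0,0,0,1,0,0,0,0,0,0,1,0,0,0,0,0,0,1]'

```text
clock: 46.6
eef_pos: [490.1, -81.7, -21.8]
tool_rot: [3.14, 0.003, 3.137]
force: [-2.0, -0.4, 10.1]
width: 46.8
gripper_force: 60.0
```

Emit:
carry_out --deltas '[0,0,0,0,0,0,-1,0,0,0,0,0,0,-1,0,0,0,0,0,0,-1,0,0,10,0,0,0,-1,0,0,10,0,0,0,-1,0,0,10,0,0,0,-1,0,0,10,0,0,0,-1,0,0,10,0,0,0,-1,0,0,10,0,0,0,-1,0,0,10,0,0,0,-1,0,0,10,0,0,0,-1,0,0,10,0,0,0,-1]'

```text
clock: 48.1
eef_pos: [489.8, -81.4, -22.9]
tool_rot: [3.139, -0.002, 1.56]
force: [1.2, 0.3, -0.2]
width: 85.3
gripper_force: 0.0
```

Emit:
carry_out --deltas '[0,0,0,0,0,0,-1,0,0,0,0,0,0,-1,0,0,0,0,0,0,-1]'

```text
clock: 48.48
eef_pos: [489.8, -81.6, -22.9]
tool_rot: [3.139, -0.002, 1.567]
force: [-0.2, 0.5, -0.2]
width: 85.4
gripper_force: 0.0
```

Emit:
carry_out --deltas '[0,0,0,0,0,0,1,0,0,0,0,0,0,1,0,0,0,0,0,0,1,0,0,0,0,0,0,1,0,0,0,0,0,0,1,0,0,0,0,0,-0.03,1,0,0,0,0,0,-0.05,1,0,0,0,0,0,-0.045,1]'

```text
clock: 49.48
eef_pos: [489.3, -81.8, 103.5]
tool_rot: [3.14, -0.002, 1.566]
force: [0.8, -0.1, -0.6]
width: 46.6
gripper_force: 61.5
```

Emit:
carry_out --deltas '[0,0,0,0.025,-0.002,0,1,0,0,0,0.05,-0.004,0,1,0,0,0,0.055,-0.005,0,1,0,0,0,0.055,-0.005,0,1,0,0,0,0.055,-0.005,0,1,0,0,0,0.055,-0.005,0,1,0,0,0,0.05,-0.004,0,1,0,0,0,0.035,-0.003,0,1,0,0,0,0.018,-0.0015,0,1,0,0,0,0,0,0,1,0,0,0,0,0,0,1,0,0,0,0,0,0,1]'

```text
clock: 50.98
eef_pos: [457.5, 314.3, 102.8]
tool_rot: [3.139, -0.001, 1.563]
force: [1.1, 1.3, -0.9]
width: 46.7
gripper_force: 61.6
```

Run:
```python
from h import *
togo(455.3,316.8,63.1,90);T=st()["eef_pos"]
c,im=fits("w21",455.3,316.8,[[(33,86)],[(29,94)]]);print("core",fit(c,im,T[0],T[1],[(25,T[2]+38.9),(12.5,T[2]+38.9)],5))
```

```text
clock 50.98 tcp [457.5 314.3 102.8] rpy deg [ 1.7987e+02 -4.0000e-02  8.9570e+01] w 46.7
 turn deg [ 0.13 -0.04 -0.43]  shift(new tool axes) m [ 0.0025 -0.0022  0.0397]
tcp [457.5 314.6 102.9]
[(33, 86)] [454.05 318.55] 46.1 6.4
[(29, 94)] [456.05 319.05] 46.2 6.4
core (array([457.79, 315.01]), 89.9, 6.4)
```

Emit:
carry_out --deltas '[0,0,-0.4,0.002,-0.002,0.015,1,0,0,0,0,0,0.012,1,0,0,0,0,0,0,1,0,0,0,0,0,0,1]'

```text
clock: 51.52
eef_pos: [455.0, 318.5, 75.7]
tool_rot: [3.14, -0.002, 1.573]
force: [-0.2, 0.4, -0.4]
width: 46.9
gripper_force: 61.6
```

Emit:
carry_out --deltas '[0,0,0,-0.0016,0.0002,0,1,0,0,0,0,0,0.003,1,0,0,0,0,0,0,1]'

```text
clock: 51.9
eef_pos: [455.2, 316.7, 72.8]
tool_rot: [3.139, -0.002, 1.573]
force: [0.8, -0.3, 0.8]
width: 46.6
gripper_force: 61.6
```

Emit:
carry_out --deltas '[0,0,0,0,0,0.003,1,0,0,0,0,0,0,1]'

```text
clock: 52.15
eef_pos: [455.1, 316.7, 69.6]
tool_rot: [3.14, -0.002, 1.573]
force: [-0.6, 0.9, 0.0]
width: 46.9
gripper_force: 61.6
```

Emit:
carry_out --deltas '[0,0,0,0,0,0.003,1,0,0,0,0,0,0,1]'

```text
clock: 52.4
eef_pos: [455.1, 316.7, 66.6]
tool_rot: [3.14, -0.002, 1.573]
force: [-0.4, -0.4, -0.2]
width: 46.5
gripper_force: 61.6
```

Emit:
carry_out --deltas '[0,0,0,0,0,0.0025,1,0,0,0,0,0,0,1,0,0,0,0,0,0,-1,0,0,0,0,0,0,-1,0,0,0,0,0,0,-1,0,0,0,0,0,-0.03,-1,0,0,0,0,0,-0.055,-1,0,0,0,0,0,0,-1,0,0,0,0,0,0,-1]'

```text
clock: 53.52
eef_pos: [455.0, 316.2, 149.2]
tool_rot: [3.139, -0.002, 1.573]
force: [-0.7, -0.4, 0.4]
width: 85.3
gripper_force: 0.0
```

Run:
```python
from h import *
fits("w22",455.3,316.8,[[(25,102),(12.5,102)],[(12.5,102)],[(33,86)]]);togo(686.4,100.2,120,90)
```

```text
tcp [454.6 315.9 148.6]
[(25, 102), (12.5, 102)] [455.3  317.05] 95.0 6.9
[(12.5, 102)] [455.3 317.3] 100.4 6.9
[(33, 86)] [456.55 318.3 ] 63.5 6.9
clock 53.58 tcp [454.6 315.9 148.6] rpy deg [ 1.7993e+02 -4.0000e-02  9.0110e+01] w 85.4
 turn deg [ 0.07 -0.04  0.11]  shift(new tool axes) m [-0.2157  0.2318  0.0286]
```

Emit:
carry_out --deltas '[0,0,0,-0.024,0.026,0,-1,0,0,0,-0.04,0.043,0,-1,0,0,0,-0.04,0.043,0,-1,0,0,0,-0.04,0.043,0,-1,0,0,0,-0.04,0.043,0,-1,0,0,0,-0.024,0.025,0,-1,0,0,0,-0.0085,0.008,0,-1,0,0,0,0,0,0,-1,0,0,0,0,0,0,-1,0,0,0,0,0,0,-1]'

```text
clock: 54.82
eef_pos: [685.6, 102.6, 149.8]
tool_rot: [3.14, -0.003, 1.576]
force: [0.2, -0.0, -0.2]
width: 85.3
gripper_force: 0.0
```

Run:
```python
from h import *
fits("w23",686.4,100.2,[[(33,19)],[(33,19),(20,19)],[(33,0)],[(20,19)]]);togo(686.4,100.2,-28,90)
```

```text
tcp [685.8 102.2 149.9]
[(33, 19)] [683.15  99.7 ] 50.9 6.2
[(33, 19), (20, 19)] [683.9  98.2] 44.6 6.2
[(33, 0)] [685.65  94.7 ] 88.1 6.2
[(20, 19)] [687.65  98.95] 42.3 6.2
clock 54.88 tcp [685.8 102.2 149.9] rpy deg [ 1.7987e+02 -1.4000e-01  9.0250e+01] w 85.4
 turn deg [ 0.13 -0.14  0.25]  shift(new tool axes) m [-0.002   0.0006  0.1779]
```

Emit:
carry_out --deltas '[0.1,0,0,-0.001,0.0004,0.03,-1,0,0,0,0,0,0.05,-1,0,0,0,0,0,0.05,-1,0,0,0,0,0,0.03,-1,0,0,0,0,0,0.018,-1,0,0,0,0,0,0,-1,0,0,0,0,0,0,-1,0,0,0,0,0,0,1,0,0,0,0,0,0,1,0,0,0,0,0,0,1,0,0,0,0,0,0,1,0,0,0,0,0,0,1]'

```text
clock: 56.38
eef_pos: [688.4, 100.2, -26.1]
tool_rot: [3.138, -0.002, 1.572]
force: [-1.2, 0.2, 6.6]
width: 63.8
gripper_force: 65.6
```

Emit:
carry_out --deltas '[0,0,0,0,0,0,-1,0,0,0,0,0,0,-1,0,0,0,0,0,0,-1,0,0,-10,0,0,0,-1,0,0,-10,0,0,0,-1,0,0,-10,0,0,0,-1,0,0,-10,0,0,0,-1,0,0,-10,0,0,0,-1,0,0,-10,0,0,0,-1,0,0,-10,0,0,0,-1,0,0,-10,0,0,0,-1,0,0,-10,0,0,0,-1]'

```text
clock: 57.88
eef_pos: [687.1, 99.8, -28.8]
tool_rot: [3.14, 0.0, -3.134]
force: [0.2, 0.5, 0.0]
width: 85.4
gripper_force: 0.0
```

Emit:
carry_out --deltas '[0,0,0,0,0,0,-1,0,0,0,0,0,0,-1,0,0,0,0,0,0,-1]'

```text
clock: 58.25
eef_pos: [687.1, 100.1, -28.5]
tool_rot: [3.14, 0.001, -3.141]
force: [-0.1, -0.9, -0.1]
width: 85.3
gripper_force: 0.0
```

The arm was still settling in x during that squeeze, so I'll squeeze again: y now, then x, and carry at yaw 90.

Emit:
carry_out --deltas '[0,0,0,0,0,0,1,0,0,0,0,0,0,1,0,0,0,0,0,0,1,0,0,0,0,0,0,1,0,0,0,0,0,0,1,0,0,0,0,0,0,-1,0,0,0,0,0,0,-1,0,0,0,0,0,0,-1,0,0,10,0,0,0,-1,0,0,10,0,0,0,-1,0,0,10,0,0,0,-1,0,0,10,0,0,0,-1]'

```text
clock: 59.75
eef_pos: [686.9, 100.0, -28.7]
tool_rot: [3.14, -0.001, 2.44]
force: [-0.3, 0.5, -0.5]
width: 85.5
gripper_force: 0.0
```

Emit:
carry_out --deltas '[0,0,10,0,0,0,-1,0,0,10,0,0,0,-1,0,0,10,0,0,0,-1,0,0,10,0,0,0,-1,0,0,10,0,0,0,-1,0,0,0,0,0,0,-1,0,0,0,0,0,0,-1,0,0,0,0,0,0,-1,0,0,0,0,0,0,-1]'

```text
clock: 60.88
eef_pos: [687.1, 99.9, -28.6]
tool_rot: [3.141, -0.002, 1.574]
force: [0.2, 0.6, 0.6]
width: 85.3
gripper_force: 0.0
```

Emit:
carry_out --deltas '[0,0,0,0,0,0,1,0,0,0,0,0,0,1,0,0,0,0,0,0,1,0,0,0,0,0,0,1,0,0,0,0,0,0,1,0,0,0,0,0,0,1]'

```text
clock: 61.62
eef_pos: [687.7, 100.2, -27.7]
tool_rot: [3.14, -0.002, 1.573]
force: [-1.1, -0.3, 6.1]
width: 64.2
gripper_force: 66.3
```

Emit:
carry_out --deltas '[0,0,0,0,0,-0.03,1,0,0,0,0,0,-0.05,1,0,0,0,0,0,-0.05,1,0,0,0,0.024,-0.026,0,1,0,0,0,0.04,-0.043,0,1,0,0,0,0.04,-0.043,0,1,0,0,0,0.04,-0.043,0,1,0,0,0,0.04,-0.043,0,1,0,0,0,0.024,-0.025,0,1,0,0,0,0.0085,-0.008,0,1,0,0,0,0,0,0,1,0,0,0,0,0,0,1]'

```text
clock: 63.12
eef_pos: [457.2, 313.9, 101.5]
tool_rot: [3.14, -0.001, 1.57]
force: [0.5, -0.7, -0.2]
width: 64.1
gripper_force: 66.2
```

Emit:
carry_out --deltas '[0,0,0,0,0,0,1,0,0,0,0,0,0,1]'

```text
clock: 63.38
eef_pos: [456.3, 314.9, 101.6]
tool_rot: [3.141, -0.002, 1.571]
force: [0.2, -1.0, -1.6]
width: 63.8
gripper_force: 66.2
```

Run:
```python
from h import *
togo(455.2,316.8,57.4,90);T=st()["eef_pos"]
fits("w24",455.3,316.8,[[(33,86)],[(12.5,102)]])
```

```text
clock 63.38 tcp [456.3 314.9 101.6] rpy deg [ 1.7996e+02 -1.0000e-01  9.0020e+01] w 63.8
 turn deg [ 0.04 -0.1   0.02]  shift(new tool axes) m [ 0.0019 -0.0011  0.0442]
tcp [456.1 315.2 101.7]
[(33, 86)] [454.05 318.3 ] 32.3 6.2
[(12.5, 102)] [451.8 321.8] 20.6 6.2
```

Emit:
carry_out --deltas '[0,0,0,0.0014,-0.0008,0.012,1,0,0,0,0,0,0.01,1,0,0,0,0,0,0,1,0,0,0,0,0,0,1,0,0,0,0,0,0,1]'

```text
clock: 64.05
eef_pos: [455.0, 317.5, 80.0]
tool_rot: [3.14, -0.002, 1.573]
force: [-0.8, 0.4, 0.2]
width: 63.8
gripper_force: 66.2
```

Emit:
carry_out --deltas '[0,0,0,-0.0007,0.0002,0.006,1,0,0,0,0,0,0.006,1,0,0,0,0,0,0,1,0,0,0,0,0,0,1]'

```text
clock: 64.55
eef_pos: [454.9, 316.6, 67.7]
tool_rot: [3.141, -0.002, 1.573]
force: [-0.4, 0.5, -0.5]
width: 63.8
gripper_force: 66.2
```

Emit:
carry_out --deltas '[0,0,0,0,0,0.003,1,0,0,0,0,0,0,1]'

```text
clock: 64.8
eef_pos: [454.9, 316.4, 64.6]
tool_rot: [3.141, -0.002, 1.573]
force: [0.3, -0.1, -0.4]
width: 63.7
gripper_force: 66.2
```

Emit:
carry_out --deltas '[0,0,0,0,0,0.002,1,0,0,0,0,0,0,1]'

```text
clock: 65.05
eef_pos: [454.9, 316.5, 62.6]
tool_rot: [3.141, -0.002, 1.573]
force: [-0.7, 0.3, 0.6]
width: 63.8
gripper_force: 66.2
```

It passes over the wall freely, with no force. Seating it.

Emit:
carry_out --deltas '[0,0,0,0,0,0.003,1,0,0,0,0,0,0,1]'

```text
clock: 65.3
eef_pos: [454.8, 316.4, 59.5]
tool_rot: [3.141, -0.002, 1.573]
force: [0.0, 0.5, -1.3]
width: 63.9
gripper_force: 66.2
```

Emit:
carry_out --deltas '[0,0,0,0,0,0.002,1,0,0,0,0,0,0,1]'

```text
clock: 65.55
eef_pos: [455.1, 316.7, 58.2]
tool_rot: [3.141, -0.002, 1.573]
force: [-0.7, -0.6, 4.2]
width: 63.9
gripper_force: 66.6
```

Emit:
carry_out --deltas '[0,0,0,0,0,0.001,1,0,0,0,0,0,0,1]'

```text
clock: 65.8
eef_pos: [455.2, 316.8, 58.1]
tool_rot: [3.14, -0.002, 1.573]
force: [-3.1, -1.9, 12.0]
width: 63.9
gripper_force: 67.6
```

Seated at the expected height. Releasing and backing off.

Emit:
carry_out --deltas '[0,0,0,0,0,-0.001,-1,0,0,0,0,0,0,-1,0,0,0,0,0,0,-1,0,0,0,0,0,0,-1,0,0,0,0,0,-0.02,-1,0,0,0,0,0,-0.05,-1,0,0,0,0,0,-0.05,-1,0,0,0,-0.05,0,0,-1,0,0,0,-0.05,0,0,-1,0,0,0,-0.05,0,0,-1,0,0,0,0,0,0,-1]'

```text
clock: 67.18
eef_pos: [455.1, 161.2, 177.1]
tool_rot: [-3.141, 0.001, 1.566]
force: [0.3, 1.2, 0.4]
width: 84.9
gripper_force: 0.0
```

Run:
```python
from h import *
c,im=snap("t25","scene")
print("slid z=105",fit(c,im,455,315,[(33,105)],5),"if 3+ high",[fit(c,im,455,315,[(33,z)],5)[1] for z in(101,103,107,109,111)])
for k,(x,y,ci) in dict(tape=(464.6,120,[(34,19)]),loupe=(689.7,-86.7,[(20,42)])).items():
    i0=cv2.imread("pics/scene0.png")[:,:,::-1].copy();print(k,fit(c,i0,x,y,ci),fit(c,im,x,y,ci))
```

```text
slid z=105 (array([455.25, 314.25]), 136.6, 9.5) if 3+ high [136.9, 136.8, 136.4, 136.2, 136.0]
tape (array([463.1 , 117.75]), 181.9, 9.5) (array([463.6, 117.5]), 171.7, 9.5)
loupe (array([691.45, -90.2 ]), 171.2, 9.5) (array([691.45, -90.2 ]), 171.4, 9.5)
```

The shallow lid shows at (455.3, 314.3) in the scene camera, which reads about 1.75 mm low in y, so it is where expected. The loupe and tape have not moved.

```bash
python3 -c "
from cell import ctrl
print(ctrl.finish_job())"
```

```text
the job is handed in; nothing more can be done
None
```

The job is handed in at about 67 s of the 141 s: both cores are packed, both lids seated at the expected contact heights, the pile stands near the middle of the can, and the loupe and tape did not move; the verdict was not shown.

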